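# Pin down a sprung scale for transport

## Task

Lock the sprung scale for transport: set cartons of staples from the mat onto its pan until the hole in the pan's tongue lines up with the holes in the clevis beside it, then push the lock pin through all three plates until its head is home against the clevis and let go of it. Then take the cartons off again, so that the pin alone holds the pan down, and leave every carton on the rubber mat, side by side and not stacked. Leave the tape rolls, the pencil cup and the scraper where they are.

Things in the scene. Friction and masses are not known exactly. Their poses are not given: they have to be found in the camera images.
- scale: sprung scale fixed to the worktop: grey housing 200 x 200 x 55 mm high with a square aluminium pan above it and, on its -y side, a clevis of two upright steel cheek plates 105 mm high on a foot 12 mm high. Origin at the centre of the housing's underside, x and y along its sides (x away from the robot), z up
- pan (a joint): how far the pan has sunk on its spring, in m: 0 empty, grows downward, at most 0.050. It sinks 6.0 mm per 110 g (180 N/m, damped, settles in about 1 s). At 0.030 (550 g on the pan) the tongue's hole lines up with the clevis holes. Pinned and unloaded it springs up by about 3 to 4 mm from there
- pan_top (a point): centre of the pan's upper surface, moves with the pan (125 mm above the worktop when empty). The pan is 200 x 200 mm over its 4 mm thick rim, which rises 8 mm above the surface. Same axes as the scale
- clevis_hole (a point): fixed point on the level hole axis of the clevis (along the scale's x), midway between its cheeks: 85 mm above the worktop, 140 mm to -y of the scale's centre, 40 mm beyond the pan's edge. Cheeks 8 mm thick, 36 mm wide, at -16..-8 and 8..16 mm along x from here, each with a round 15 mm hole. Same axes as the scale
- tongue_hole (a point): centre of the round 15 mm hole in the pan's steel tongue, an 8 mm thick, 36 x 40 mm upright plate carried by an arm on the pan's -y side; it moves up and down with the pan in the gap between the cheeks (4 mm of air on either side)
- pin: loose steel lock pin, about 100 g, lying flat on the worktop: flat square head 30 x 30 x 12 mm thick, and a round shank 12 mm in diameter and 50 mm long from the middle of one edge, the last 8 mm tapered to 6 mm. Origin at the head's centre; x points along the shank to its tip (shank from 15 to 65 mm), z across the head's thickness
- pin_mid (a point): point on the pin's shank axis 16 mm in front of the head's shoulder (31 mm along the pin's x from its origin): coincides with clevis_hole when the pin is fully home with its head against a cheek
- mat: flat black rubber mat fixed to the worktop, 260 (its x) x 200 (its y) x 3 mm thick. The cartons start on it. Origin at the centre of its underside, z up
- large1: closed cardboard carton of staples, the large size: 62 (its x) x 44 (its y) x 40 mm (its z), 220 g, cardboard with a paper band round its middle. Origin at its centre. May be absent
- large2: closed cardboard carton of staples, the large size: 62 (its x) x 44 (its y) x 40 mm (its z), 220 g, cardboard with a paper band round its middle. Origin at its centre. May be absent
- small1: closed cardboard carton of staples, the small size: 50 (its x) x 34 (its y) x 30 mm (its z), 110 g (half a large one), cardboard with a paper band round its middle. Origin at its centre. May be absent
- small2: closed cardboard carton of staples, the small size: 50 (its x) x 34 (its y) x 30 mm (its z), 110 g (half a large one), cardboard with a paper band round its middle. Origin at its centre. May be absent
- small3: closed cardboard carton of staples, the small size: 50 (its x) x 34 (its y) x 30 mm (its z), 110 g (half a large one), cardboard with a paper band round its middle. Origin at its centre. May be absent
- small4: closed cardboard carton of staples, the small size: 50 (its x) x 34 (its y) x 30 mm (its z), 110 g (half a large one), cardboard with a paper band round its middle. Origin at its centre. May be absent
- tape1: bystander: brown tape roll, 96 mm across, 50 mm high, lying flat beyond the work. Origin at the centre of its underside
- tape2: bystander: another brown tape roll, same size. Origin at the centre of its underside
- cup: bystander: wooden pencil cup, 76 mm across and 100 mm high. Origin at the centre of its underside
- scraper: bystander: small scraper 200 mm long, lying flat. Origin at the middle of its underside
Mind the look-alikes: they are no part of the job. Leave any blue look-alike of the small1 alone. Leave any purple look-alike of the large2 alone.

How it is judged:
On the way, in this order (a step that is already met when the one before it is completed fails the run):
1. the pan is loaded so that its hole lines up with the clevis holes (sunk 30 mm, within 2.5 mm) (value of joint pan between 0.0275 and 0.0325 m and velocity of joint pan between -0.01 and 0.01 m/s), for 0.4 s.
2. the pin is through cheeks and tongue, head home (x of pin_mid in the frame of scale between -0.005 and 0.005 m and y of pin_mid in the frame of scale between -0.1445 and -0.1355 m and z of pin_mid in the frame of scale between 0.0805 and 0.0895 m and angle between the x axis of pin and the x axis of scale, either way round below 0.12 rad and value of joint pan between 0.024 and 0.0345 m), for 0.2 s.
At the end, for the whole second after the job is handed in: Pin through both cheeks and tongue: pin_mid within 5 mm along and 4.5 mm across of clevis_hole, shank within 0.12 rad of the hole axis; pan held 24 to 34.5 mm down; every carton at rest with its centre over the mat, at most 37 mm above its underside (not stacked) (all of step 2 and linear speed of each of pin, large1, large2, small1, small2, small3, small4 below 0.02 m/s and x of large1 in the frame of mat between -0.13 and 0.13 m and y of large1 in the frame of mat between -0.1 and 0.1 m and z of each of large1, large2, small1, small2, small3, small4 in the frame of mat below 0.037 m and x of large2 in the frame of mat between -0.13 and 0.13 m and y of large2 in the frame of mat between -0.1 and 0.1 m and x of small1 in the frame of mat between -0.13 and 0.13 m and y of small1 in the frame of mat between -0.1 and 0.1 m and x of small2 in the frame of mat between -0.13 and 0.13 m and y of small2 in the frame of mat between -0.1 and 0.1 m and x of small3 in the frame of mat between -0.13 and 0.13 m and y of small3 in the frame of mat between -0.1 and 0.1 m and x of small4 in the frame of mat between -0.13 and 0.13 m and y of small4 in the frame of mat between -0.1 and 0.1 m); the robot touches nothing.
It fails at once if the first tape roll is moved more than 25 mm (distance of tape1 from where it was at the start of the episode above 0.025 m).
It fails at once if the second tape roll is moved more than 25 mm (distance of tape2 from where it was at the start of the episode above 0.025 m).
It fails at once if the pencil cup is moved more than 25 mm (distance of cup from where it was at the start of the episode above 0.025 m).
It fails at once if the scraper is moved more than 25 mm (distance of scraper from where it was at the start of the episode above 0.025 m).
Of large1, large2 only 1 to 2 are there at a start; the rules pass over those that are not, and their reading is None.
Of small1, small2, small3, small4 only 3 to 4 are there at a start; the rules pass over those that are not, and their reading is None.
At some moment in a run one of large1, large2, small1, small2, small3, small4 may be knocked a few centimetres aside while the robot is not near it.
Once in a run the grip may slacken for a moment while it holds something.
It also fails if it takes over 210 s, if anything falls off the work surface, if the arm or the gripper's body presses on something with over 40 N, if the wrist force passes 120 N, or if a joint passes its speed limit or range.

## Robot

A 7-joint arm with a two-finger parallel gripper is mounted at the origin on the work surface. World frame = base frame: x ahead of the robot, y to its left, z up, the work surface at z = 0. Lengths are in m, angles in rad, forces in N, time in s.
With the tool pointing down it reaches from about 0.425 to 0.925 m from the base axis. Payload 6.8 kg.
Tool frame: the origin (TCP) lies midway between the tips of the shut fingers; the grasp point (between the pads) lies 19 mm behind it (bot.hold_point_z is the distance from the TCP to the grasp point, in m); z points along the fingers, y is the line along which they close (so a half turn about z gives the same grasp; the last joint's range is limited). The gripper opens to 85 mm and grips with 20 to 120 N. Pads are 22 mm wide; open, the fingers measure 114 mm over their backs; the gripper's body (76 mm by 85 mm) begins 54 mm behind the grasp point. The pads swing forward as they close: fully open they stand 13 mm farther back than shut.
Start: joints at [-1.226, 0.477, 0.022, 1.555, -0.011, 1.109, -0.083], TCP at [0.295, 0.607, 0.231] pointing down, gripper open.
Joint ranges: [-2.96, 2.96], [-0.34, 2.1], [-1.41, 1.46], [0.24, 2.44], [-1.37, 4.51], [0.17, 1.92], [-2.96, 2.96]. Speed limits (rad/s): [2.39, 2.39, 3.14, 3.14, 3.14, 3.14, 3.14].

## Interface

Orientations are given as a unit quaternion [w, x, y, z].
In Python, from station import bot gives the robot as it stands. The module is installed in compiled form; this text tells all that it offers.
- The arm moves only by the tool step_arm, never from a script. Its argument "increments" is a list that holds one entry, the list of rows, each a list of 7 numbers: the opening, from -1 (shut) to 1 (fully open), then the shift along the tool's x, y, z in mm, then the turn, a rotation vector about the tool's x, y, z in degrees. In form: [[[grip, x, y, z, ax, ay, az], ...]]. A call has 1 to 10 rows; each row is the pose to reach, as a shift and turn from the pose commanded when the call began, along the tool's axes at that moment; what a row does not reach only later rows make up. A row lasts 1/12 s, in which the tool goes at most 41.7 mm and 7.16 degrees, less where a joint would pass 70% of its speed; a pose out of reach is approached as far as the arm can. A call with a gripper value outside its range is refused whole. The fingers move at their own pace and stop on an object; "force" is the grip in N (left out, the last holds). Time passes only in rows, so rows that repeat a pose let the fingers close. It gives the time, the measured TCP pose, the force, the opening and the grip force at its end, in the units of the state.
- bot.get_obs(): the state, without advancing time (a new reading comes with each control period).
- bot.read_camera(name): name is "scene" or "top" or "wrist"; returns a dict with "image" (480x640x3 uint8, red, green, blue), "camera_matrix" (3x3 intrinsics, pixels), "R" (3x3) and "t" (3): a world point X has camera coordinates R X + t. Camera axes: x right, y down, z forward; pixel columns grow to the right and rows downward; lengths in m; the calibration is good to about 2 mm. The wrist camera is an equidistant fisheye: a pixel r from the principal point sees the ray r / f radians off the axis. A picture is of the moment at which its call begins. There is no depth.
- bot.hand_in(): hands the job in; it is judged then, once.
The state is a dict: "t": time; "q": joint angles; "joint_vel": joint speeds; "joint_torque": joint torques, N m; "eef_pos": TCP position; "tool_rot": TCP orientation; "contact_force": force on the tool from outside, world axes, zero at the start; "torque": the same for the moment, N m; "gripper_width": opening from 0.0 (shut) to 1.0 (fully open); "grasp_force": force on a finger pad.
Only numpy, scipy, OpenCV 4.12 (cv2) and the standard library are available. Lean on these libraries where they do the work, as an engineer would, in place of code of your own. Each camera call takes 0.05 s, during which the arm holds its last target. There are 200 camera calls.

## Working session

There is one attempt and no reset: what is moved stays moved. The work goes in short steps, Python scripts to look and compute and a tool call to move; the robot and the scene stay as the last step left them, time stands still between calls to the robot, and variables do not carry over. Pictures are saved under pics/ and viewed, at most 14 in all, crops included, and the job is handed in when it is done.

Besides the shell and the picture viewer there is one more tool, called after "Request:" as a command line: name --argument value ..., lists and objects as JSON in quotes. step_arm: Moves the arm, as the interface text tells. Its arguments: {"type":"object","properties":{"increments":{"type":"array"},"force":{"type":"number"}},"required":["increments"]}

```bash
mkdir -p pics
cat > h.py <<'E'
import numpy as np, cv2
from station import bot
def snap(name,fn):
    c=bot.read_camera(name); cv2.imwrite('pics/'+fn,c['image'][:,:,::-1])
    np.savez('pics/'+fn+'.npz',K=c['camera_matrix'],R=c['R'],t=c['t']); return c
def px2w(fn,u,v,z):
    d=np.load('pics/'+fn+'.npz');K,R,t=d['K'],d['R'],d['t']
    r=R.T@np.linalg.solve(K,[u,v,1.]);o=-R.T@t
    return o+r*(z-o[2])/r[2]
def w2px(fn,X):
    d=np.load('pics/'+fn+'.npz');p=d['K']@(d['R']@np.array(X)+d['t']);return p[:2]/p[2]
E
python3 - <<'E'
from h import *
for n in('scene','top'):
    c=snap(n,n+'1.png'); print(n,c['camera_matrix'].tolist(),(-c['R'].T@c['t']).round(3),c['R'].round(2).tolist())
o=bot.get_obs();print({k:o[k] for k in('t','eef_pos','tool_rot','gripper_width','contact_force')},bot.hold_point_z)
E
```

```text
scene [[457.024134010609, 0.0, 318.36405597469223], [0.0, 457.024134010609, 238.19779789481046], [0.0, 0.0, 1.0]] [ 1.455 -0.257  0.707] [[0.31, 0.95, -0.02], [0.53, -0.19, -0.83], [-0.79, 0.25, -0.56]]
top [[502.3577606093621, 0.0, 320.6368134078767], [0.0, 502.3577606093621, 243.41919336259076], [0.0, 0.0, 1.0]] [ 0.535 -0.018  1.196] [[0.01, -1.0, -0.03], [-1.0, -0.01, -0.06], [0.05, 0.03, -1.0]]
{'t': 0.1, 'eef_pos': array([0.29507916, 0.6064904 , 0.23040875]), 'tool_rot': array([-1.19943334e-04,  2.24455552e-01,  9.74483972e-01, -8.24261223e-04]), 'gripper_width': 1.0025412967430298, 'contact_force': array([-0.25284446,  0.35922239, -1.45383672])} 0.0187
```

View pics/top1.png

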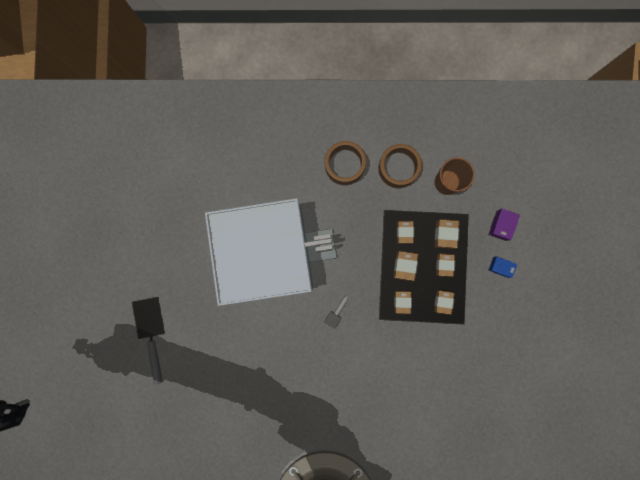

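View pics/scene1.png

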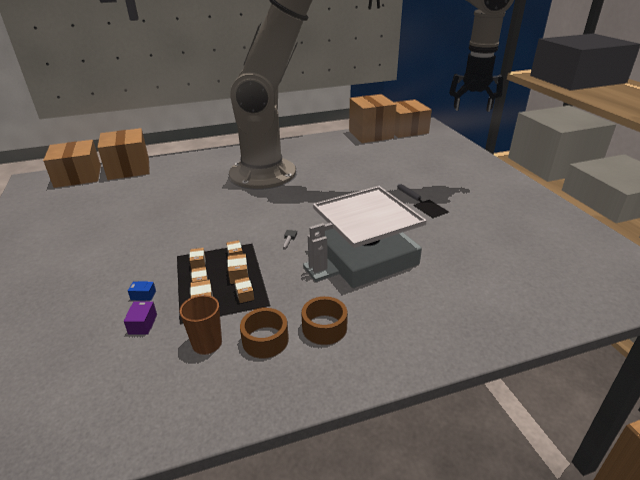

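Top view: the large cartons are at about (448,234) and (406,266), and the small ones at (405,232), (446,265), (403,302), (445,302). The purple (506,224) and blue (504,267) look-alikes are off the mat and to be avoided. The pin head is at (334,319) with its tip near (346,298). The pan is at (258,252) and the clevis at (323,244).

Run:
```python
from h import *
im=cv2.imread('pics/top1.png')
a=cv2.resize(im[205:330,375:475],None,fx=4.8,fy=4.8,interpolation=cv2.INTER_CUBIC)
b=cv2.resize(im[225:335,295:355],None,fx=5.45,fy=5.45,interpolation=cv2.INTER_CUBIC)
h=min(a.shape[0],b.shape[0]);cv2.imwrite('pics/crop1.png',np.hstack([a[:h,:480],b[:h,:320]]))
hsv=cv2.cvtColor(im,cv2.COLOR_BGR2HSV)
m=((hsv[:,:,2]>75)).astype(np.uint8); M=np.zeros_like(m);M[213:320,384:466]=m[213:320,384:466]
n,l,s,c=cv2.connectedComponentsWithStats(M)
for i in range(1,n):
    if s[i,4]<60: continue
    r=cv2.minAreaRect(np.argwhere(l==i)[:,::-1].astype(np.float32)); print(np.round(r[0],1),np.round(r[1],1),round(r[2],1),px2w('top1.png',*r[0],0.038).round(3))
P=np.array([px2w('top1.png',u,v,.133) for u,v in((206,212),(298,200),(311,294),(217,304))]);print(P.round(3),P.mean(0),np.linalg.norm(P-np.roll(P,1,0),axis=1))
print([px2w('top1.png',u,v,.006).round(4) for u,v in((334,319),(346,298))])
print([px2w('top1.png',u,v,.003).round(4) for u,v in((384,211),(468,214),(465,323),(379,320))])
```

```text
[446.5 233. ] [28. 23.] 90.0 [ 0.625 -0.272  0.038]
[405.  231.5] [21. 16.] 90.0 [ 0.627 -0.177  0.038]
[405.7 265.5] [22.  27.1] 8.7 [ 0.549 -0.179  0.038]
[445.5 265. ] [22. 17.] 90.0 [ 0.551 -0.27   0.038]
[403. 302.] [22. 16.] 90.0 [ 0.466 -0.173  0.038]
[444. 302.] [22. 18.] 90.0 [ 0.467 -0.266  0.038]
[[0.658 0.26  0.133]
 [0.685 0.063 0.133]
 [0.486 0.033 0.133]
 [0.462 0.232 0.133]] [0.57274524 0.14682293 0.133     ] [0.19769966 0.19890951 0.20160638 0.20048203]
[array([ 0.4221, -0.0161,  0.006 ]), array([ 0.4716, -0.0439,  0.006 ])]
[array([ 0.6787, -0.1324,  0.003 ]), array([ 0.6731, -0.3306,  0.003 ]), array([ 0.4169, -0.3224,  0.003 ]), array([ 0.421 , -0.1219,  0.003 ])]
```

View pics/crop1.png

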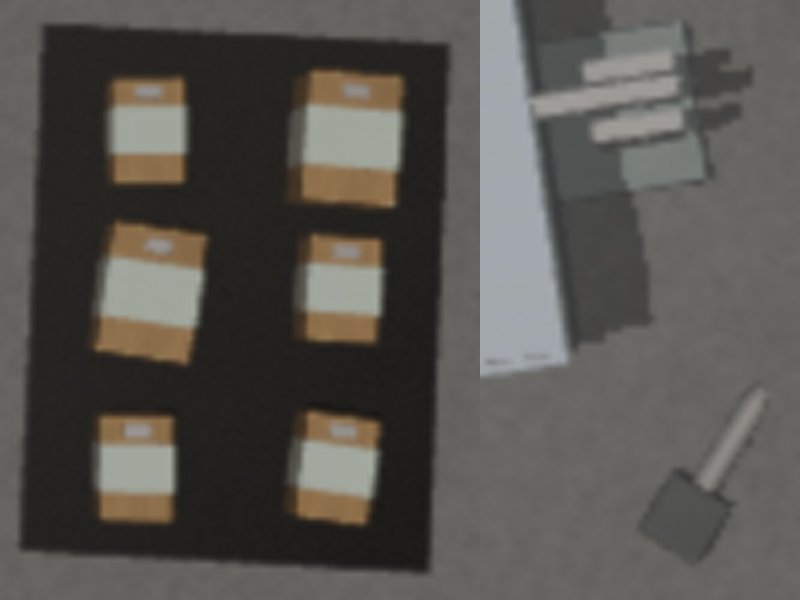

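Crop: six cartons stand on the mat, the two larger ones at top right and mid left. The pin's square head is at crop (687,517) with its tip at (763,392). The cheek tops are at about (628,65) and (638,129) with the tongue between them. So the choice is settled: loads are the two large cartons and one small one, 550 g in all.

Run:
```python
from h import *
A=lambda x,y:(375+x/4.8,205+y/4.8); B=lambda x,y:(295+(x-480)/5.45,225+y/5.45)
W=lambda p,z:px2w('top1.png',*p,z)
C={'L1':([(308,70),(405,75),(398,207),(302,203)],.043),'L2':([(117,221),(208,235),(189,363),(94,350)],.043),
'sTL':([(112,78),(186,80),(185,185),(110,183)],.033),'sMR':([(308,235),(384,237),(378,342),(302,340)],.033),
'sBL':([(99,415),(175,417),(173,523),(100,522)],.033),'sBR':([(307,410),(380,418),(368,525),(295,517)],.033)}
for k,(q,z) in C.items():
    P=np.array([W(A(*p),z) for p in q]);d=P[0]+P[1]-P[2]-P[3]
    print(k,P.mean(0).round(4),'yaw',np.degrees(np.arctan2(d[1],d[0])).round(1),np.linalg.norm(d)/2,np.linalg.norm(P[0]+P[3]-P[1]-P[2])/2)
P=np.array([px2w('top1.png',u,v,.133) for u,v in((206,212),(298,200),(311,294),(217,304))])
for e in((0,3),(1,2)):
    d=P[e[0]]-P[e[1]];print('scale yaw',np.degrees(np.arctan2(d[1],d[0])))
d=P[0]-P[1];print(np.degrees(np.arctan2(d[1],d[0]))-90);d=P[3]-P[2];print(np.degrees(np.arctan2(d[1],d[0]))-90)
H=np.array([W(B(*p),.012) for p in((680,468),(733,505),(697,565),(640,525))]);tip=W(B(763,392),.006)
print('pin',H.mean(0),tip,np.degrees(np.arctan2(*(tip-H.mean(0))[1::-1])),np.linalg.norm(tip-H.mean(0)),np.linalg.norm(H-np.roll(H,1,0),axis=1))
for n,q in(('cheek+',[(583,70),(674,59)]),('cheek-',[(593,133),(684,121)])):print(n,[W(B(*p),.105).round(4) for p in q])
print('tongue',[W(B(*p),.135).round(4) for p in[(532,105),(678,88)]])
```

```text
L1 [ 0.6225 -0.2759  0.043 ] yaw -2.9 0.06334381013775865 0.04563440585962094
L2 [ 0.5484 -0.1807  0.043 ] yaw -9.1 0.061937357504513346 0.04442298242111291
sTL [ 0.6258 -0.1802  0.033 ] yaw -0.7 0.05069476396665035 0.03570579393132146
sMR [ 0.5513 -0.2731  0.033 ] yaw -3.4 0.050326475409498236 0.03611816149079502
sBL [ 0.4639 -0.1751  0.033 ] yaw -0.1 0.05063654105904411 0.03543860712319743
sBR [ 0.466  -0.2703  0.033 ] yaw -6.5 0.05115854590321179 0.03470771456940423
scale yaw 8.194293027216887
scale yaw 8.624414804679637
7.881547861594569
6.768977092783146
pin [ 0.42118771 -0.01394073  0.012     ] [ 0.47419096 -0.0460149   0.006     ] -31.179633990967808 0.06224224236033134 [0.0298384  0.0276425  0.02992504 0.02975526]
cheek+ [array([0.6064, 0.0292, 0.105 ]), array([ 0.6112, -0.0071,  0.105 ])]
cheek- [array([0.5813, 0.0249, 0.105 ]), array([ 0.5864, -0.0113,  0.105 ])]
tongue [array([0.5906, 0.0476, 0.135 ]), array([ 0.5978, -0.0091,  0.135 ])]
```

```bash
cat >> h.py <<'E'
from scipy.spatial.transform import Rotation as Ro
def down(yaw): # tool x at yaw deg, z down
    a=np.radians(yaw);c,s=np.cos(a),np.sin(a)
    return np.array([[c,s,0],[s,-c,0],[0,0,-1.]])
def plan(wps,start=None):
    """wps: (x,y,z,yaw) per call; prints increments in tool mm/deg"""
    o=bot.get_obs();q=o['tool_rot'];p=o['eef_pos'];R=Ro.from_quat([q[1],q[2],q[3],q[0]]).as_matrix()
    print('now t',round(o['t'],2),p.round(4),'yaw',np.degrees(np.arctan2(R[1,0],R[0,0])).round(2),'F',o['contact_force'].round(1),'w',round(o['gripper_width'],3),'g',round(o['grasp_force'],1))
    for w in wps:
        T=down(w[3]);d=R.T@(np.array(w[:3])-p)*1000;r=np.degrees(Ro.from_matrix(R.T@T).as_rotvec())
        print(w,'->',d.round(1).tolist(),r.round(1).tolist(),'rows',int(np.ceil(max(np.linalg.norm(d)/41.7,np.linalg.norm(r)/7.16))))
        p=np.array(w[:3]);R=T
E
python3 - <<'E'
from h import *
plan([(.42,.29,.23,163),(.55,-.02,.23,170),(.6225,-.2759,.12,177.1),(.6225,-.2759,.008,177.1)])
E
```

```text
now t 0.1 [0.2951 0.6065 0.2304] yaw 154.06 F [-0.3  0.4 -1.5] w 1.003 g 0.0
(0.42, 0.29, 0.23, 163) -> [-250.8, -230.0, 0.8] [-0.1, 0.0, -8.9] rows 9
(0.55, -0.02, 0.23, 170) -> [-215.0, -258.4, 0.0] [0.0, 0.0, -7.0] rows 9
(0.6225, -0.2759, 0.12, 177.1) -> [-115.8, -239.4, 110.0] [0.0, 0.0, -7.1] rows 7
(0.6225, -0.2759, 0.008, 177.1) -> [0.0, 0.0, 112.0] [0.0, 0.0, 0.0] rows 3
```

Request:
step_arm --increments '[[[1, -251, -230, 1, 0, 0, -9], [1, -251, -230, 1, 0, 0, -9], [1, -251, -230, 1, 0, 0, -9], [1, -251, -230, 1, 0, 0, -9], [1, -251, -230, 1, 0, 0, -9], [1, -251, -230, 1, 0, 0, -9], [1, -251, -230, 1, 0, 0, -9], [1, -251, -230, 1, 0, 0, -9], [1, -251, -230, 1, 0, 0, -9], [1, -251, -230, 1, 0, 0, -9]]]' --force 50

```text
t: 0.93
eef_pos: [0.4218, 0.2866, 0.2302]
tool_rot: [0.0, 0.151, 0.989, -0.001]
contact_force: [-0.1, 0.6, 0.2]
gripper_width: 0.996
grasp_force: 0.0
```

Request:
step_arm --increments '[[[0.6, -215, -258, 0, 0, 0, -7], [0.6, -215, -258, 0, 0, 0, -7], [0.6, -215, -258, 0, 0, 0, -7], [0.6, -215, -258, 0, 0, 0, -7], [0.6, -215, -258, 0, 0, 0, -7], [0.6, -215, -258, 0, 0, 0, -7], [0.6, -215, -258, 0, 0, 0, -7], [0.6, -215, -258, 0, 0, 0, -7], [0.6, -215, -258, 0, 0, 0, -7], [0.6, -215, -258, 0, 0, 0, -7]]]'

```text
t: 1.77
eef_pos: [0.5518, -0.0211, 0.23]
tool_rot: [0.0, 0.089, 0.996, -0.0]
contact_force: [0.0, 0.2, 0.8]
gripper_width: 0.802
grasp_force: 0.0
```

Request:
step_arm --increments '[[[0.6, -116, -239, 110, 0, 0, -7], [0.6, -116, -239, 110, 0, 0, -7], [0.6, -116, -239, 110, 0, 0, -7], [0.6, -116, -239, 110, 0, 0, -7], [0.6, -116, -239, 110, 0, 0, -7], [0.6, -116, -239, 110, 0, 0, -7], [0.6, -116, -239, 110, 0, 0, -7], [0.6, -116, -239, 110, 0, 0, -7], [0.6, -116, -239, 110, 0, 0, -7], [0.6, -116, -239, 110, 0, 0, -7]]]'

```text
t: 2.6
eef_pos: [0.6248, -0.2711, 0.1195]
tool_rot: [-0.0, 0.024, 1.0, 0.001]
contact_force: [-0.2, 0.3, 0.2]
gripper_width: 0.799
grasp_force: 0.0
```

Run:
```python
from h import *
snap('wrist','w1.png')
plan([(.6225,-.2759,.008,177.1)])
```

```text
now t 2.65 [ 0.6251 -0.2707  0.1201] yaw 177.28 F [-0.9  0.7  0.1] w 0.803 g 0.0
(0.6225, -0.2759, 0.008, 177.1) -> [2.3, -5.6, 112.1] [0.1, 0.0, 0.2] rows 3
```

View pics/w1.png

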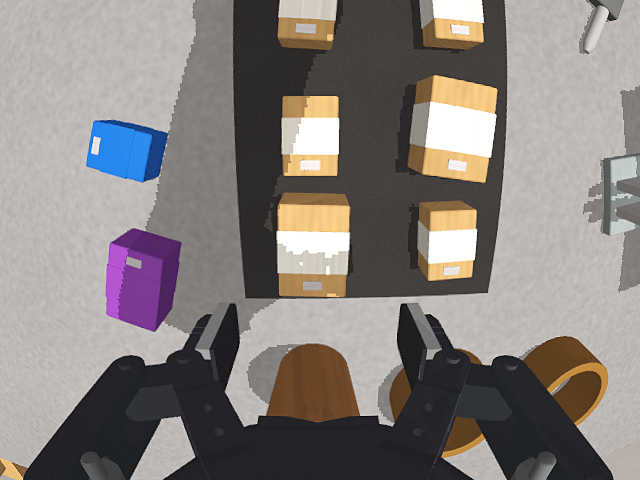

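Wrist view: L1 (313,245) lies centred between the fingers. L2 is at (453,128), and the purple and blue look-alikes are well to the left.

Request:
step_arm --increments '[[[0.6, 2, -5, 60, 0, 0, 0], [0.6, 2, -5, 90, 0, 0, 0], [0.6, 2, -5, 112, 0, 0, 0], [0.6, 2, -5, 112, 0, 0, 0], [0.6, 2, -5, 112, 0, 0, 0], [0.6, 2, -5, 112, 0, 0, 0], [0, 2, -5, 112, 0, 0, 0], [-0.5, 2, -5, 112, 0, 0, 0], [-0.5, 2, -5, 112, 0, 0, 0], [-0.5, 2, -5, 112, 0, 0, 0]]]' --force 50

```text
t: 3.48
eef_pos: [0.6236, -0.2795, 0.0112]
tool_rot: [0.002, 0.025, 1.0, -0.0]
contact_force: [-0.4, 2.4, 7.0]
gripper_width: 0.506
grasp_force: 52.6
```

Request:
step_arm --increments '[[[-0.5, 0, 0, 0, 0, 0, 0], [-0.5, 0, 0, 0, 0, 0, 0], [-0.5, 0, 0, 0, 0, 0, 0], [-0.5, 0, 0, 0, 0, 0, 0]]]'

```text
t: 3.82
eef_pos: [0.6237, -0.2794, 0.0112]
tool_rot: [0.002, 0.025, 1.0, -0.0]
contact_force: [-0.3, 1.9, 7.7]
gripper_width: 0.509
grasp_force: 52.6
```

Run:
```python
from h import *
a=np.radians(7.8);c=np.array([.573,.147])
L=lambda x,y:(c+np.array([[np.cos(a),-np.sin(a)],[np.sin(a),np.cos(a)]])@[x,y]).round(4)
for p in((.048,-.01),(-.048,-.01),(0,.055),(0,-.14)): print(p,L(*p))
x,y=L(.048,-.01)
plan([(.6225,-.2759,.2,177.1),(.61,-.05,.2,182),(x,y,.18,187.8),(x,y,.131,187.8)])
```

```text
(0.048, -0.01) [0.6219 0.1436]
(-0.048, -0.01) [0.5268 0.1306]
(0, 0.055) [0.5655 0.2015]
(0, -0.14) [0.592  0.0083]
now t 3.82 [ 0.6237 -0.2794  0.0112] yaw 177.08 F [-0.3  1.9  7.7] w 0.509 g 52.6
(0.6225, -0.2759, 0.2, 177.1) -> [0.5, 3.4, -188.8] [-0.0, 0.3, -0.0] rows 5
(0.61, -0.05, 0.2, 182) -> [23.9, 225.0, 0.0] [0.0, 0.0, -4.9] rows 6
(np.float64(0.6219), np.float64(0.1436), 0.18, 187.8) -> [-18.6, 193.1, 20.0] [0.0, 0.0, -5.8] rows 5
(np.float64(0.6219), np.float64(0.1436), 0.131, 187.8) -> [0.0, 0.0, 49.0] [0.0, 0.0, 0.0] rows 2
```

Request:
step_arm --increments '[[[-0.5, 0, 3, -40, 0, 0, 0], [-0.5, 0, 3, -80, 0, 0, 0], [-0.5, 0, 3, -120, 0, 0, 0], [-0.5, 0, 3, -160, 0, 0, 0], [-0.5, 0, 3, -189, 0, 0, 0], [-0.5, 0, 3, -189, 0, 0, 0], [-0.5, 0, 3, -189, 0, 0, 0]]]'

```text
t: 4.4
eef_pos: [0.6228, -0.277, 0.2004]
tool_rot: [0.003, 0.026, 1.0, -0.001]
contact_force: [0.4, -0.3, -3.2]
gripper_width: 0.505
grasp_force: 52.5
```

Request:
step_arm --increments '[[[-0.5, 3, 30, 0, 0, 0, -1], [-0.5, 6, 60, 0, 0, 0, -2], [-0.5, 9, 90, 0, 0, 0, -3], [-0.5, 12, 120, 0, 0, 0, -4], [-0.5, 16, 150, 0, 0, 0, -5], [-0.5, 19, 180, 0, 0, 0, -5], [-0.5, 22, 210, 0, 0, 0, -5], [-0.5, 24, 225, 0, 0, 0, -5], [-0.5, 24, 225, 0, 0, 0, -5]]]'

```text
t: 5.15
eef_pos: [0.6079, -0.0443, 0.1952]
tool_rot: [-0.002, -0.022, 1.0, 0.002]
contact_force: [-0.4, 0.6, -2.4]
gripper_width: 0.509
grasp_force: 52.3
```

Run:
```python
from h import *
plan([(.6219,.1436,.18,187.8),(.6219,.1436,.134,187.8)])
```

```text
now t 5.15 [ 0.6079 -0.0443  0.1952] yaw -177.52 F [-0.4  0.6 -2.4] w 0.509 g 52.3
(0.6219, 0.1436, 0.18, 187.8) -> [-22.2, 187.0, 15.7] [0.2, -0.2, -5.3] rows 5
(0.6219, 0.1436, 0.134, 187.8) -> [0.0, 0.0, 46.0] [0.0, 0.0, 0.0] rows 2
```

Request:
step_arm --increments '[[[-0.5, -4, 37, 3, 0, 0, -1], [-0.5, -9, 75, 6, 0, 0, -2], [-0.5, -14, 112, 9, 0, 0, -3], [-0.5, -18, 150, 12, 0, 0, -4], [-0.5, -22, 187, 15, 0, 0, -5], [-0.5, -22, 187, 15, 0, 0, -5], [-0.5, -22, 187, 15, 0, 0, -5], [-0.5, -22, 187, 15, 0, 0, -5]]]'

```text
t: 5.82
eef_pos: [0.6239, 0.1359, 0.1809]
tool_rot: [-0.001, -0.061, 0.998, -0.001]
contact_force: [0.0, -0.9, -1.8]
gripper_width: 0.508
grasp_force: 52.3
```

Run:
```python
from h import *
plan([(.6219,.1436,.134,187.8)])
```

```text
now t 5.82 [0.6239 0.1359 0.1809] yaw -172.97 F [ 0.  -0.9 -1.8] w 0.508 g 52.3
(0.6219, 0.1436, 0.134, 187.8) -> [0.9, 8.0, 46.9] [-0.1, -0.1, -0.8] rows 2
```

Request:
step_arm --increments '[[[-0.5, 0, 4, 20, 0, 0, -0.5], [-0.5, 0, 4, 35, 0, 0, -0.5], [-0.5, 0, 4, 43, 0, 0, -0.5], [-0.5, 0, 4, 45, 0, 0, -0.5], [-0.5, 0, 4, 45, 0, 0, -0.5], [-0.5, 0, 4, 45, 0, 0, -0.5]]]'

```text
t: 6.32
eef_pos: [0.6247, 0.1402, 0.1379]
tool_rot: [0.0, -0.065, 0.998, -0.0]
contact_force: [0.0, 0.6, -1.3]
gripper_width: 0.509
grasp_force: 52.4
```

Run:
```python
from h import *
plan([(.6219,.1436,.134,187.8)])
```

```text
now t 6.32 [0.6247 0.1402 0.1379] yaw -172.53 F [ 0.   0.6 -1.3] w 0.509 g 52.4
(0.6219, 0.1436, 0.134, 187.8) -> [2.3, 3.8, 3.9] [-0.0, 0.0, -0.3] rows 1
```

Lower until light contact, open a little, and lift.

Request:
step_arm --increments '[[[-0.5, 1, 2, 3, 0, 0, 0], [-0.5, 1, 2, 5, 0, 0, 0], [-0.5, 1, 2, 5, 0, 0, 0], [0.2, 1, 2, 5, 0, 0, 0], [0.35, 1, 2, 5, 0, 0, 0], [0.35, 1, 2, 5, 0, 0, 0], [0.35, 1, 2, 5, 0, 0, 0], [0.35, 1, 2, 5, 0, 0, 0]]]'

```text
t: 6.98
eef_pos: [0.623, 0.143, 0.1325]
tool_rot: [0.0, -0.066, 0.998, 0.0]
contact_force: [-0.4, -0.4, -0.4]
gripper_width: 0.672
grasp_force: 0.0
```

Request:
step_arm --increments '[[[0.35, 0, 0, -20, 0, 0, 0], [0.35, 0, 0, -50, 0, 0, 0], [0.35, 0, 0, -90, 0, 0, 0], [0.35, 0, 0, -90, 0, 0, 0], [0.5, 0, 0, -90, 0, 0, 0]]]'

```text
t: 7.4
eef_pos: [0.6247, 0.1433, 0.2253]
tool_rot: [0.003, -0.066, 0.998, 0.001]
contact_force: [0.5, -0.9, -1.8]
gripper_width: 0.752
grasp_force: 0.0
```

Run:
```python
from h import *
plan([(.57,-.06,.21,178),(.5484,-.1807,.10,170.9),(.5484,-.1807,.009,170.9)])
```

```text
now t 7.4 [0.6247 0.1433 0.2253] yaw -172.46 F [ 0.5 -0.9 -1.8] w 0.752 g 0.0
(0.57, -0.06, 0.21, 178) -> [81.0, -194.4, 14.6] [0.1, 0.3, 9.5] rows 6
(0.5484, -0.1807, 0.1, 170.9) -> [17.4, -121.4, 110.0] [0.0, 0.0, 7.1] rows 4
(0.5484, -0.1807, 0.009, 170.9) -> [0.0, 0.0, 91.0] [0.0, 0.0, 0.0] rows 3
```

Request:
step_arm --increments '[[[0.5, 81, -194, 15, 0, 0, 9.5], [0.5, 81, -194, 15, 0, 0, 9.5], [0.5, 81, -194, 15, 0, 0, 9.5], [0.5, 81, -194, 15, 0, 0, 9.5], [0.5, 81, -194, 15, 0, 0, 9.5], [0.5, 81, -194, 15, 0, 0, 9.5], [0.5, 81, -194, 15, 0, 0, 9.5], [0.5, 81, -194, 15, 0, 0, 9.5]]]'

```text
t: 8.07
eef_pos: [0.5676, -0.0597, 0.2065]
tool_rot: [-0.001, 0.017, 1.0, 0.0]
contact_force: [0.1, 0.3, 0.4]
gripper_width: 0.755
grasp_force: 0.0
```

Request:
step_arm --increments '[[[0.5, 17, -121, 110, 0, 0, 7], [0.5, 17, -121, 110, 0, 0, 7], [0.5, 17, -121, 110, 0, 0, 7], [0.5, 17, -121, 110, 0, 0, 7], [0.5, 17, -121, 110, 0, 0, 7], [0.5, 17, -121, 110, 0, 0, 7], [0.5, 17, -121, 110, 0, 0, 7], [0.5, 17, -121, 110, 0, 0, 7]]]'

```text
t: 8.73
eef_pos: [0.5486, -0.1779, 0.0979]
tool_rot: [0.001, 0.076, 0.997, 0.001]
contact_force: [0.3, 0.5, -0.6]
gripper_width: 0.753
grasp_force: 0.0
```

Run:
```python
from h import *
plan([(.5484,-.1807,.009,170.9)])
snap('wrist','w2.png');snap('top','top2.png')
a=cv2.imread('pics/w2.png');b=cv2.imread('pics/top2.png')[190:330,190:480]
cv2.imwrite('pics/m2.png',np.hstack([cv2.resize(a[:,100:560],(380,397)),cv2.resize(b,None,fx=1.44,fy=2.836)[:397]]) if 0 else np.vstack([cv2.resize(a,(430,322)),cv2.resize(b,(430,208))]))
```

```text
now t 8.73 [ 0.5486 -0.1779  0.0979] yaw 171.26 F [ 0.3  0.5 -0.6] w 0.753 g 0.0
(0.5484, -0.1807, 0.009, 170.9) -> [-0.1, -2.9, 88.9] [0.1, 0.1, 0.4] rows 3
```

View pics/m2.png

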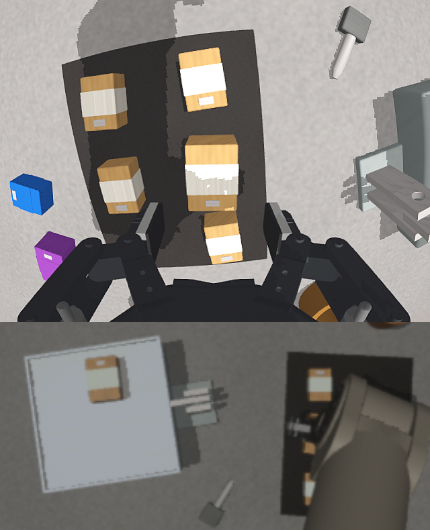

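The view shows L1 flat on the pan (102,378), and L2 (212,172) centred and square between the fingers.

Request:
step_arm --increments '[[[0.5, 0, -2, 40, 0, 0, 0], [0.5, 0, -2, 70, 0, 0, 0], [0.5, 0, -2, 88, 0, 0, 0], [0.5, 0, -2, 88, 0, 0, 0], [0.5, 0, -2, 88, 0, 0, 0], [-0.5, 0, -2, 88, 0, 0, 0], [-0.5, 0, -2, 88, 0, 0, 0], [-0.5, 0, -2, 88, 0, 0, 0], [-0.5, 0, -2, 88, 0, 0, 0], [-0.5, 0, -2, 88, 0, 0, 0]]]'

```text
t: 9.67
eef_pos: [0.5484, -0.1824, 0.0113]
tool_rot: [0.002, 0.078, 0.997, -0.0]
contact_force: [0.2, 1.4, 7.3]
gripper_width: 0.506
grasp_force: 52.6
```

Request:
step_arm --increments '[[[-0.5, 0, 0, 0, 0, 0, 0], [-0.5, 0, 0, -40, 0, 0, 0], [-0.5, 0, 0, -80, 0, 0, 0], [-0.5, 0, 0, -120, 0, 0, 0], [-0.5, 0, 0, -160, 0, 0, 0], [-0.5, 0, 0, -190, 0, 0, 0], [-0.5, 0, 0, -190, 0, 0, 0]]]'

```text
t: 10.25
eef_pos: [0.5503, -0.1838, 0.2069]
tool_rot: [0.006, 0.078, 0.997, -0.001]
contact_force: [1.5, 0.2, -2.0]
gripper_width: 0.505
grasp_force: 52.7
```

Run:
```python
from h import *
plan([(.535,-.02,.2,180),(.5268,.1306,.17,187.8),(.5268,.1306,.122,187.8)])
```

```text
now t 10.25 [ 0.5503 -0.1838  0.2069] yaw 171.01 F [ 1.5  0.2 -2. ] w 0.505 g 52.7
(0.535, -0.02, 0.2, 180) -> [40.8, 159.4, 6.4] [-0.1, 0.7, -9.0] rows 4
(0.5268, 0.1306, 0.17, 187.8) -> [8.2, 150.6, 30.0] [0.0, 0.0, -7.8] rows 4
(0.5268, 0.1306, 0.122, 187.8) -> [0.0, 0.0, 48.0] [0.0, 0.0, 0.0] rows 2
```

Request:
step_arm --increments '[[[-0.5, 8, 32, 1, 0, 0, -2], [-0.5, 16, 64, 2, 0, 0, -4], [-0.5, 24, 96, 3, 0, 0, -6], [-0.5, 32, 128, 5, 0, 0, -8], [-0.5, 41, 159, 6, 0, 0, -9], [-0.5, 41, 159, 6, 0, 0, -9], [-0.5, 41, 159, 6, 0, 0, -9]]]'

```text
t: 10.83
eef_pos: [0.5302, -0.0165, 0.193]
tool_rot: [-0.0, -0.003, 1.0, 0.0]
contact_force: [0.5, -1.3, -2.9]
gripper_width: 0.508
grasp_force: 52.5
```

Request:
step_arm --increments '[[[-0.5, 2, 37, 6, 0, 0, -2], [-0.5, 4, 75, 12, 0, 0, -4], [-0.5, 6, 112, 20, 0, 0, -6], [-0.5, 8, 150, 30, 0, 0, -7.8], [-0.5, 8, 150, 30, 0, 0, -7.8], [-0.5, 8, 150, 30, 0, 0, -7.8], [-0.5, 8, 150, 30, 0, 0, -7.8]]]'

```text
t: 11.42
eef_pos: [0.5229, 0.1294, 0.1631]
tool_rot: [-0.0, -0.068, 0.998, -0.001]
contact_force: [-0.1, -0.9, -2.4]
gripper_width: 0.507
grasp_force: 52.5
```

Run:
```python
from h import *
plan([(.5268,.1306,.122,187.8)])
```

```text
now t 11.42 [0.5229 0.1294 0.1631] yaw -172.25 F [-0.1 -0.9 -2.4] w 0.507 g 52.5
(0.5268, 0.1306, 0.122, 187.8) -> [-4.0, 0.7, 41.1] [-0.1, -0.0, -0.0] rows 1
```

Request:
step_arm --increments '[[[-0.5, -3, 1, 20, 0, 0, 0], [-0.5, -3, 1, 34, 0, 0, 0], [-0.5, -3, 1, 39, 0, 0, 0], [-0.5, -3, 1, 41, 0, 0, 0], [-0.5, -3, 1, 41, 0, 0, 0], [-0.5, -3, 1, 41, 0, 0, 0]]]'

```text
t: 11.92
eef_pos: [0.5262, 0.1318, 0.123]
tool_rot: [0.001, -0.068, 0.998, 0.0]
contact_force: [0.7, 0.3, -2.4]
gripper_width: 0.506
grasp_force: 52.6
```

Run:
```python
from h import *
plan([(.5268,.1306,.122,187.8)])
```

```text
now t 11.92 [0.5262 0.1318 0.123 ] yaw -172.23 F [ 0.7  0.3 -2.4] w 0.506 g 52.6
(0.5268, 0.1306, 0.122, 187.8) -> [-0.4, -1.3, 1.0] [0.0, 0.1, -0.0] rows 1
```

Request:
step_arm --increments '[[[-0.5, 0, 0, 2, 0, 0, 0], [-0.5, 0, 0, 2, 0, 0, 0], [0.2, 0, 0, 2, 0, 0, 0], [0.35, 0, 0, 2, 0, 0, 0], [0.35, 0, 0, 2, 0, 0, 0], [0.35, 0, 0, 2, 0, 0, 0], [0.35, 0, 0, 2, 0, 0, 0]]]'

```text
t: 12.5
eef_pos: [0.5257, 0.1326, 0.1205]
tool_rot: [0.0, -0.069, 0.998, 0.0]
contact_force: [-0.3, 0.9, 0.5]
gripper_width: 0.676
grasp_force: 0.0
```

Request:
step_arm --increments '[[[0.35, 0, 0, -20, 0, 0, 0], [0.35, 0, 0, -50, 0, 0, 0], [0.35, 0, 0, -90, 0, 0, 0], [0.35, 0, 0, -90, 0, 0, 0], [0.35, 0, 0, -90, 0, 0, 0]]]'

```text
t: 12.92
eef_pos: [0.5273, 0.133, 0.2128]
tool_rot: [0.003, -0.068, 0.998, 0.001]
contact_force: [0.4, 0.6, -1.1]
gripper_width: 0.673
grasp_force: 0.0
```

Run:
```python
from h import *
plan([(.5,-.02,.2,184),(.4639,-.1751,.10,179.9),(.4639,-.1751,.009,179.9)])
```

```text
now t 12.92 [0.5273 0.133  0.2128] yaw -172.15 F [ 0.4  0.6 -1.1] w 0.673 g 0.0
(0.5, -0.02, 0.2, 184) -> [48.0, -147.9, 12.3] [0.1, 0.3, 3.9] rows 4
(0.4639, -0.1751, 0.1, 179.9) -> [46.8, -152.2, 100.0] [0.0, 0.0, 4.1] rows 5
(0.4639, -0.1751, 0.009, 179.9) -> [0.0, 0.0, 91.0] [0.0, 0.0, 0.0] rows 3
```

Request:
step_arm --increments '[[[0.35, 48, -148, 12, 0, 0, 4], [0.35, 48, -148, 12, 0, 0, 4], [0.35, 48, -148, 12, 0, 0, 4], [0.35, 48, -148, 12, 0, 0, 4], [0.35, 48, -148, 12, 0, 0, 4], [0.35, 48, -148, 12, 0, 0, 4], [0.35, 48, -148, 12, 0, 0, 4]]]'

```text
t: 13.5
eef_pos: [0.498, -0.02, 0.1976]
tool_rot: [-0.001, -0.034, 0.999, 0.0]
contact_force: [0.5, 0.3, 0.2]
gripper_width: 0.677
grasp_force: 0.0
```

Request:
step_arm --increments '[[[0.35, 47, -152, 100, 0, 0, 4], [0.35, 47, -152, 100, 0, 0, 4], [0.35, 47, -152, 100, 0, 0, 4], [0.35, 47, -152, 100, 0, 0, 4], [0.35, 47, -152, 100, 0, 0, 4], [0.35, 47, -152, 100, 0, 0, 4], [0.35, 47, -152, 100, 0, 0, 4], [0.35, 47, -152, 100, 0, 0, 4]]]'

```text
t: 14.17
eef_pos: [0.4627, -0.1736, 0.0983]
tool_rot: [0.0, -0.0, 1.0, 0.0]
contact_force: [0.7, 0.4, 0.1]
gripper_width: 0.677
grasp_force: 0.0
```

Run:
```python
from h import *
plan([(.4639,-.1751,.009,179.9)])
snap('wrist','w3.png');snap('top','top3.png')
a=cv2.imread('pics/w3.png');b=cv2.imread('pics/top3.png')[190:330,190:480]
cv2.imwrite('pics/m3.png',np.vstack([cv2.resize(a,(480,360)),cv2.resize(b,(480,232))]))
```

```text
now t 14.17 [ 0.4627 -0.1736  0.0983] yaw -179.99 F [0.7 0.4 0.1] w 0.677 g 0.0
(0.4639, -0.1751, 0.009, 179.9) -> [-1.2, -1.6, 89.3] [0.0, 0.0, 0.1] rows 3
```

View pics/m3.png

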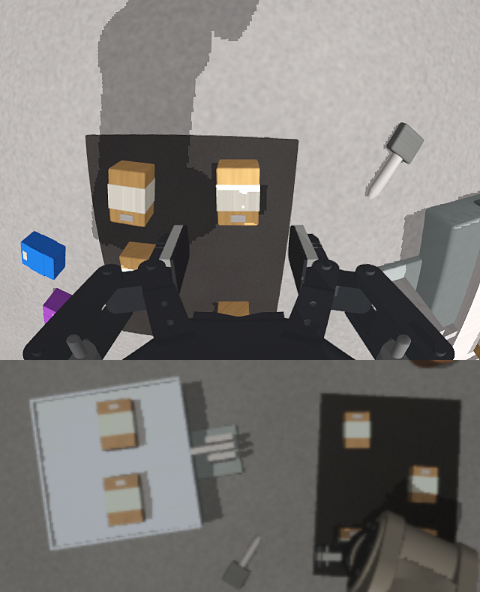

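The view shows both large cartons on the pan (118,424), (124,500), and the small target (238,195) squarely between the fingers. Gripping it.

Request:
step_arm --increments '[[[0.35, -1, -1, 40, 0, 0, 0], [0.35, -1, -1, 70, 0, 0, 0], [0.35, -1, -1, 88, 0, 0, 0], [0.35, -1, -1, 88, 0, 0, 0], [0.35, -1, -1, 88, 0, 0, 0], [-0.6, -1, -1, 88, 0, 0, 0], [-0.6, -1, -1, 88, 0, 0, 0], [-0.6, -1, -1, 88, 0, 0, 0], [-0.6, -1, -1, 88, 0, 0, 0], [-0.6, -1, -1, 88, 0, 0, 0]]]'

```text
t: 15.1
eef_pos: [0.4642, -0.1765, 0.0121]
tool_rot: [0.002, 0.001, 1.0, -0.0]
contact_force: [0.2, 0.9, 6.3]
gripper_width: 0.385
grasp_force: 50.5
```

Request:
step_arm --increments '[[[-0.6, 0, 0, 0, 0, 0, 0], [-0.6, 0, 0, -40, 0, 0, 0], [-0.6, 0, 0, -80, 0, 0, 0], [-0.6, 0, 0, -120, 0, 0, 0], [-0.6, 0, 0, -160, 0, 0, 0], [-0.6, 0, 0, -190, 0, 0, 0], [-0.6, 0, 0, -190, 0, 0, 0]]]'

```text
t: 15.68
eef_pos: [0.4663, -0.1778, 0.2074]
tool_rot: [0.006, 0.002, 1.0, -0.001]
contact_force: [0.4, -1.1, -1.0]
gripper_width: 0.384
grasp_force: 50.5
```

Run:
```python
from h import *
plan([(.52,.03,.2,184),(.5655,.2015,.17,187.8),(.5655,.2015,.11,187.8)])
```

```text
now t 15.68 [ 0.4663 -0.1778  0.2074] yaw 179.82 F [ 0.4 -1.1 -1. ] w 0.384 g 50.5
(0.52, 0.03, 0.2, 184) -> [-53.0, 208.0, 7.7] [-0.1, 0.7, -4.2] rows 6
(0.5655, 0.2015, 0.17, 187.8) -> [-57.4, 167.9, 30.0] [0.0, 0.0, -3.8] rows 5
(0.5655, 0.2015, 0.11, 187.8) -> [0.0, 0.0, 60.0] [0.0, 0.0, 0.0] rows 2
```

Request:
step_arm --increments '[[[-0.6, -9, 35, 1, 0, 0, -1], [-0.6, -18, 70, 2, 0, 0, -2], [-0.6, -27, 105, 3, 0, 0, -3], [-0.6, -36, 140, 4, 0, 0, -4], [-0.6, -45, 175, 5, 0, 0, -4], [-0.6, -53, 208, 6, 0, 0, -4], [-0.6, -53, 208, 6, 0, 0, -4], [-0.6, -53, 208, 6, 0, 0, -4]]]'

```text
t: 16.35
eef_pos: [0.5161, 0.0339, 0.1944]
tool_rot: [0.0, -0.036, 0.999, 0.0]
contact_force: [-0.7, 0.1, -0.8]
gripper_width: 0.388
grasp_force: 50.4
```

Request:
step_arm --increments '[[[-0.6, -12, 35, 2, 0, 0, -1], [-0.6, -24, 70, 4, 0, 0, -2], [-0.6, -36, 105, 6, 0, 0, -3], [-0.6, -47, 140, 12, 0, 0, -4], [-0.6, -57, 168, 25, 0, 0, -4], [-0.6, -57, 168, 25, 0, 0, -4], [-0.6, -57, 168, 25, 0, 0, -4], [-0.6, -57, 168, 25, 0, 0, -4]]]'

```text
t: 17.02
eef_pos: [0.5617, 0.2005, 0.1693]
tool_rot: [-0.0, -0.067, 0.998, -0.001]
contact_force: [0.1, -1.4, -0.5]
gripper_width: 0.387
grasp_force: 50.3
```

Run:
```python
from h import *
plan([(.5655,.2015,.111,187.8)])
```

```text
now t 17.02 [0.5617 0.2005 0.1693] yaw -172.27 F [ 0.1 -1.4 -0.5] w 0.387 g 50.3
(0.5655, 0.2015, 0.111, 187.8) -> [-3.9, 0.5, 58.3] [-0.1, -0.0, -0.1] rows 2
```

Request:
step_arm --increments '[[[-0.6, -3, 1, 25, 0, 0, 0], [-0.6, -3, 1, 45, 0, 0, 0], [-0.6, -3, 1, 55, 0, 0, 0], [-0.6, -3, 1, 59, 0, 0, 0], [-0.6, -3, 1, 59, 0, 0, 0], [-0.6, -3, 1, 59, 0, 0, 0], [-0.1, -3, 1, 59, 0, 0, 0], [0, -3, 1, 59, 0, 0, 0], [0, -3, 1, 59, 0, 0, 0], [0, -3, 1, 59, 0, 0, 0]]]'

```text
t: 17.85
eef_pos: [0.5649, 0.2045, 0.111]
tool_rot: [0.001, -0.069, 0.998, 0.0]
contact_force: [-0.4, -0.6, -0.8]
gripper_width: 0.501
grasp_force: 0.0
```

Request:
step_arm --increments '[[[0, 0, 0, -20, 0, 0, 0], [0, 0, 0, -50, 0, 0, 0], [0, 0, 0, -90, 0, 0, 0], [0, 0, 0, -110, 0, 0, 0], [0, 0, 0, -110, 0, 0, 0], [0, 0, 0, -110, 0, 0, 0]]]'

```text
t: 18.35
eef_pos: [0.5653, 0.2046, 0.222]
tool_rot: [0.002, -0.069, 0.998, 0.001]
contact_force: [0.0, -0.0, -1.1]
gripper_width: 0.498
grasp_force: 0.0
```

Run:
```python
from h import *
plan([(.45,.05,.2,165),(.4262,-.017,.15,148.8),(.4262,-.017,.0,148.8)])
```

```text
now t 18.35 [0.5653 0.2046 0.222 ] yaw -172.14 F [ 0.  -0.  -1.1] w 0.498 g 0.0
(0.45, 0.05, 0.2, 165) -> [135.5, -137.5, 21.4] [0.1, 0.2, 22.9] rows 5
(0.4262, -0.017, 0.15, 148.8) -> [5.6, -70.9, 50.0] [0.0, 0.0, 16.2] rows 3
(0.4262, -0.017, 0.0, 148.8) -> [0.0, 0.0, 150.0] [0.0, 0.0, 0.0] rows 4
```

Request:
step_arm --increments '[[[0, 135, -137, 21, 0, 0, 23], [0, 135, -137, 21, 0, 0, 23], [0, 135, -137, 21, 0, 0, 23], [0, 135, -137, 21, 0, 0, 23], [0, 135, -137, 21, 0, 0, 23], [0, 135, -137, 21, 0, 0, 23], [0, 135, -137, 21, 0, 0, 23], [0, 135, -137, 21, 0, 0, 23]]]'

```text
t: 19.02
eef_pos: [0.4496, 0.0507, 0.1989]
tool_rot: [-0.0, 0.131, 0.991, 0.0]
contact_force: [0.5, -0.0, 0.0]
gripper_width: 0.499
grasp_force: 0.0
```

Request:
step_arm --increments '[[[0, 6, -71, 90, 0, 0, 16], [0, 6, -71, 90, 0, 0, 16], [0, 6, -71, 90, 0, 0, 16], [0, 6, -71, 90, 0, 0, 16], [0, 6, -71, 90, 0, 0, 16], [0, 6, -71, 90, 0, 0, 16], [0, 6, -71, 90, 0, 0, 16]]]'

```text
t: 19.6
eef_pos: [0.427, -0.0155, 0.1101]
tool_rot: [0.001, 0.267, 0.964, 0.001]
contact_force: [0.2, -0.1, -1.2]
gripper_width: 0.498
grasp_force: 0.0
```

Run:
```python
from h import *
plan([(.4262,-.017,.0,148.8)])
snap('wrist','w4.png');snap('top','top4.png');snap('scene','scene4.png')
a=cv2.imread('pics/w4.png');b=cv2.imread('pics/top4.png')[190:330,190:480];c=cv2.imread('pics/scene4.png')[180:300,270:440]
cv2.imwrite('pics/m4.png',np.hstack([cv2.resize(a,(480,360)),cv2.resize(c,(320,226))[:0].reshape(0,320,3) if 0 else np.vstack([cv2.resize(c,(320,206)),cv2.resize(b,(320,154))])]))
```

```text
now t 19.6 [ 0.427  -0.0155  0.1101] yaw 149.01 F [ 0.2 -0.1 -1.2] w 0.498 g 0.0
(0.4262, -0.017, 0.0, 148.8) -> [0.0, -1.9, 110.1] [0.1, 0.1, 0.2] rows 3
```

View pics/m4.png

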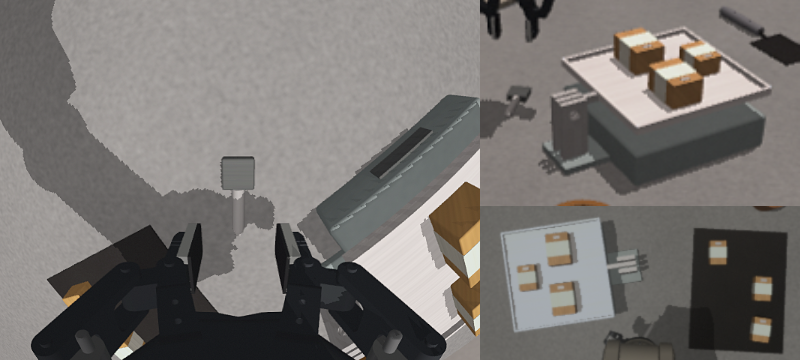

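The view shows all three cartons on the sunk pan, with the tongue level between the cheeks. The pin head (238,173) is centred between the fingers and its shank is along the tool axis.

Request:
step_arm --increments '[[[0, 0, -1, 40, 0, 0, 0], [0, 0, -1, 75, 0, 0, 0], [0, 0, -1, 95, 0, 0, 0], [0, 0, -1, 103, 0, 0, 0], [0, 0, -1, 105, 0, 0, 0], [0, 0, -1, 105, 0, 0, 0], [0, 0, -1, 105, 0, 0, 0]]]'

```text
t: 20.33
eef_pos: [0.4258, -0.0176, 0.0054]
tool_rot: [0.001, 0.268, 0.963, 0.0]
contact_force: [-0.4, -0.4, 0.8]
gripper_width: 0.496
grasp_force: 0.0
```

Run:
```python
from h import *
plan([(.4262,-.017,.0,148.8)])
```

```text
now t 20.33 [ 0.4258 -0.0176  0.0054] yaw 148.86 F [-0.4 -0.4  0.8] w 0.496 g 0.0
(0.4262, -0.017, 0.0, 148.8) -> [-0.1, 0.7, 5.4] [0.1, 0.1, 0.1] rows 1
```

Request:
step_arm --increments '[[[0, 0, 0, 3, 0, 0, 0], [0, 0, 0, 3, 0, 0, 0], [-0.3, 0, 0, 3, 0, 0, 0], [-0.8, 0, 0, 3, 0, 0, 0], [-0.8, 0, 0, 3, 0, 0, 0], [-0.8, 0, 0, 3, 0, 0, 0], [-0.8, 0, 0, 3, 0, 0, 0], [-0.8, 0, 0, 3, 0, 0, 0]]]' --force 80

```text
t: 21.0
eef_pos: [0.4252, -0.0176, 0.0023]
tool_rot: [0.0, 0.269, 0.963, 0.0]
contact_force: [-1.5, 0.1, 12.6]
gripper_width: 0.32
grasp_force: 78.2
```

Request:
step_arm --increments '[[[-0.8, 0, 0, 0, 0, 0, 0], [-0.8, 0, 0, 0, 0, 0, 0], [-0.8, 0, 0, 0, 0, 0, 0]]]'

```text
t: 21.25
eef_pos: [0.4252, -0.0176, 0.0023]
tool_rot: [0.001, 0.268, 0.963, 0.001]
contact_force: [-1.8, 0.1, 12.4]
gripper_width: 0.322
grasp_force: 78.2
```

Request:
step_arm --increments '[[[-0.8, 0, 0, -20, 0, 0, 0], [-0.8, 0, 0, -60, 0, 0, 0], [-0.8, 0, 0, -100, 0, 0, 0], [-0.8, 0, 0, -130, 0, 0, 0], [-0.8, 0, 0, -130, 0, 0, 0], [-0.8, 0, 0, -130, 0, 0, 0]]]'

```text
t: 21.75
eef_pos: [0.4258, -0.0173, 0.133]
tool_rot: [0.002, 0.268, 0.963, 0.001]
contact_force: [-0.1, -0.1, -1.4]
gripper_width: 0.321
grasp_force: 80.3
```

Run:
```python
from h import *
# refine scale pose from top4 (pan sunk 30, rim z .103)
plan([(.47,-.01,.13,168),(.492,-.0055,.13,187.8),(.492,-.0055,.0813,187.8)])
```

```text
now t 21.75 [ 0.4258 -0.0173  0.133 ] yaw 148.88 F [-0.1 -0.1 -1.4] w 0.321 g 80.3
(0.47, -0.01, 0.13, 168) -> [-34.1, 29.1, 3.2] [0.2, 0.2, -19.1] rows 3
(0.492, -0.0055, 0.13, 187.8) -> [-20.6, 9.0, 0.0] [0.0, 0.0, -19.8] rows 3
(0.492, -0.0055, 0.0813, 187.8) -> [0.0, 0.0, 48.7] [0.0, 0.0, 0.0] rows 2
```

Request:
step_arm --increments '[[[-0.8, -34, 29, 3, 0, 0, -19], [-0.8, -34, 29, 3, 0, 0, -19], [-0.8, -34, 29, 3, 0, 0, -19], [-0.8, -34, 29, 3, 0, 0, -19], [-0.8, -34, 29, 3, 0, 0, -19], [-0.8, -34, 29, 3, 0, 0, -19]]]'

```text
t: 22.25
eef_pos: [0.4677, -0.0107, 0.1274]
tool_rot: [-0.001, 0.107, 0.994, -0.0]
contact_force: [-1.2, 0.4, -1.4]
gripper_width: 0.322
grasp_force: 80.2
```

Request:
step_arm --increments '[[[-0.8, -21, 9, 0, 0, 0, -20], [-0.8, -21, 9, 0, 0, 0, -20], [-0.8, -21, 9, 0, 0, 0, -20], [-0.8, -21, 9, 0, 0, 0, -20], [-0.8, -21, 9, 0, 0, 0, -20], [-0.8, -21, 9, 0, 0, 0, -20]]]'

```text
t: 22.75
eef_pos: [0.4907, -0.0063, 0.1281]
tool_rot: [-0.0, -0.067, 0.998, 0.0]
contact_force: [-0.7, 0.4, -1.0]
gripper_width: 0.319
grasp_force: 80.2
```

Run:
```python
from h import *
plan([(.492,-.0055,.0813,187.8)])
snap('top','top5.png');snap('scene','scene5.png')
b=cv2.imread('pics/top5.png')[215:295,270:370];c=cv2.imread('pics/scene5.png')[190:290,260:360]
cv2.imwrite('pics/m5.png',np.hstack([cv2.resize(b,(400,320),interpolation=2),cv2.resize(c,(400,400),interpolation=2)[:320]]))
```

```text
now t 22.75 [ 0.4907 -0.0063  0.1281] yaw -172.37 F [-0.7  0.4 -1. ] w 0.319 g 80.2
(0.492, -0.0055, 0.0813, 187.8) -> [-1.4, 0.6, 46.8] [0.0, -0.0, -0.2] rows 2
```

View pics/m5.png

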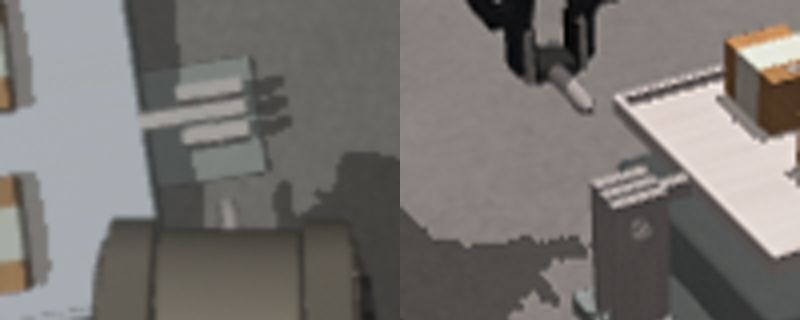

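Run:
```python
from h import *
print('tip',px2w('top5.png',270+228/4,215+200/4,.132),'exp .550 .0016')
for q in([(176,93),(242,82)],[(183,136),(250,126)]): print(np.mean([px2w('top5.png',270+x/4,215+y/4,.105) for x,y in q],0))
print('hole outer face',px2w('scene5.png',260+241/4,190+230/4,.085))
print('tip scene',px2w('scene5.png',260+188/4,190+105/4,.132))
a=np.radians(7.8);print('cheek outer exp', .592+.016*np.cos(a),.0083+.016*np.sin(a))
```

```text
tip [ 5.47309788e-01 -4.04813829e-04  1.32000000e-01] exp .550 .0016
[0.60869582 0.01105177 0.105     ]
[0.58503667 0.0067093  0.105     ]
hole outer face [0.61788861 0.01244287 0.085     ]
tip scene [0.54632625 0.00312804 0.132     ]
cheek outer exp 0.607851965447543 0.01047144915894887
```

The top crop shows the pin tip at (228,200) pointing at the cheeks. The scene crop shows the clevis hole at (641,230). The axis offset between them is under 1 mm, so I'll lower to hole height.

Request:
step_arm --increments '[[[-0.8, -1, 1, 20, 0, 0, 0], [-0.8, -1, 1, 38, 0, 0, 0], [-0.8, -1, 1, 45, 0, 0, 0], [-0.8, -1, 1, 47, 0, 0, 0], [-0.8, -1, 1, 47, 0, 0, 0], [-0.8, -1, 1, 47, 0, 0, 0], [-0.8, -1, 1, 47, 0, 0, 0]]]'

```text
t: 23.43
eef_pos: [0.4927, -0.005, 0.0821]
tool_rot: [0.001, -0.068, 0.998, 0.0]
contact_force: [0.8, -0.3, -1.0]
gripper_width: 0.32
grasp_force: 80.2
```

Run:
```python
from h import *
# hole (.594,.0086): line; TCP at distance d behind
a=np.radians(7.8);u=np.array([np.cos(a),np.sin(a)]);h=np.array([.595,.0090])
p=bot.get_obs()['eef_pos'];print('lat mm',1e3*(np.array([-u[1],u[0]])@(p[:2]-h)),'dist',1e3*u@(p[:2]-h))
plan([(*(h-.1*u),.0813,187.8),(*(h-.075*u),.0813,187.8),(*(h-.0257*u),.0813,187.8)])
```

```text
lat mm 0.04396207362368008 dist -103.27032058243009
now t 23.43 [ 0.4927 -0.005   0.0821] yaw -172.16 F [ 0.8 -0.3 -1. ] w 0.32 g 80.2
(np.float64(0.4959252159528556), np.float64(-0.004571557243430439), 0.0813, 187.8) -> [-3.3, -0.0, 0.8] [0.0, 0.1, 0.0] rows 1
(np.float64(0.5206939119646417), np.float64(-0.0011786679325728293), 0.0813, 187.8) -> [-25.0, -0.0, 0.0] [0.0, 0.0, 0.0] rows 1
(np.float64(0.5695377804998839), np.float64(0.0055121097884383765), 0.0813, 187.8) -> [-49.3, -0.0, 0.0] [0.0, 0.0, 0.0] rows 2
```

Request:
step_arm --increments '[[[-0.8, -10, 0, 1, 0, 0, 0], [-0.8, -20, 0, 1, 0, 0, 0], [-0.8, -26, 0, 1, 0, 0, 0], [-0.8, -30, 0, 1, 0, 0, 0], [-0.8, -34, 0, 1, 0, 0, 0], [-0.8, -38, 0, 1, 0, 0, 0], [-0.8, -38, 0, 1, 0, 0, 0]]]'

```text
t: 24.02
eef_pos: [0.5305, 0.0004, 0.0803]
tool_rot: [0.0, -0.069, 0.998, -0.0]
contact_force: [0.3, 0.1, -0.8]
gripper_width: 0.319
grasp_force: 80.2
```

```bash
cat > s.py <<'E'
from h import *
a=np.radians(7.8);u=np.array([np.cos(a),np.sin(a)]);h=np.array([.595,.0090])
p=bot.get_obs()['eef_pos'];print('lat mm',1e3*(np.array([-u[1],u[0]])@(p[:2]-h)),'dist',1e3*u@(p[:2]-h))
plan([])
E
python3 s.py
```

```text
lat mm 0.22758323354126533 dist -65.05560038562905
now t 24.02 [5.305e-01 4.000e-04 8.030e-02] yaw -172.13 F [ 0.3  0.1 -0.8] w 0.319 g 80.2
```

Request:
step_arm --increments '[[[-0.8, -4, 0, -1, 0, 0, 0], [-0.8, -8, 0, -1, 0, 0, 0], [-0.8, -12, 0, -1, 0, 0, 0], [-0.8, -16, 0, -1, 0, 0, 0], [-0.8, -20, 0, -1, 0, 0, 0], [-0.8, -20, 0, -1, 0, 0, 0]]]'

```text
t: 24.52
eef_pos: [0.5505, 0.0032, 0.0814]
tool_rot: [0.0, -0.069, 0.998, 0.0]
contact_force: [-0.4, -0.2, -0.3]
gripper_width: 0.327
grasp_force: 80.2
```

```bash
python3 s.py
```

```text
lat mm 0.24249845902454992 dist -44.843637647123344
now t 24.52 [0.5505 0.0032 0.0814] yaw -172.13 F [-0.4 -0.2 -0.3] w 0.327 g 80.2
```

Request:
step_arm --increments '[[[-0.8, -4, 0, 0, 0, 0, 0], [-0.8, -8, 0, 0, 0, 0, 0], [-0.8, -12, 0, 0, 0, 0, 0], [-0.8, -14, 0, 0, 0, 0, 0], [-0.8, -14, 0, 0, 0, 0, 0], [-0.8, -14, 0, 0, 0, 0, 0]]]'

```text
t: 25.02
eef_pos: [0.5633, 0.0048, 0.0812]
tool_rot: [-0.0, -0.069, 0.998, -0.0]
contact_force: [0.6, 0.8, -1.5]
gripper_width: 0.32
grasp_force: 80.2
```

```bash
python3 s.py
```

```text
lat mm 0.18190617059329278 dist -31.95182039086804
now t 25.02 [0.5633 0.0048 0.0812] yaw -172.14 F [ 0.6  0.8 -1.5] w 0.32 g 80.2
```

Request:
step_arm --increments '[[[-0.8, -2, 0, 0, 0, 0, 0], [-0.8, -4, 0, 0, 0, 0, 0], [-0.8, -5, 0, 0, 0, 0, 0], [-0.8, -6, 0, 0, 0, 0, 0], [-0.8, -6, 0, 0, 0, 0, 0]]]'

```text
t: 25.43
eef_pos: [0.5694, 0.0057, 0.0813]
tool_rot: [-0.0, -0.069, 0.998, 0.0]
contact_force: [0.1, 0.2, -1.9]
gripper_width: 0.321
grasp_force: 80.2
```

```bash
python3 s.py
```

```text
lat mm 0.23533972033722544 dist -25.822091158122817
now t 25.43 [0.5694 0.0057 0.0813] yaw -172.14 F [ 0.1  0.2 -1.9] w 0.321 g 80.2
```

Now creeping forward in small steps until the head touches.

Request:
step_arm --increments '[[[-0.8, -1, 0, 0, 0, 0, 0], [-0.8, -2, 0, 0, 0, 0, 0], [-0.8, -2, 0, 0, 0, 0, 0]]]'

```text
t: 25.68
eef_pos: [0.5696, 0.0058, 0.0809]
tool_rot: [-0.002, -0.069, 0.998, 0.0]
contact_force: [-4.9, -0.1, 2.2]
gripper_width: 0.322
grasp_force: 83.0
```

Request:
step_arm --increments '[[[-0.8, -1, 0, 0, 0, 0, 0], [-0.8, -1.5, 0, 0, 0, 0, 0], [-0.8, -1.5, 0, 0, 0, 0, 0]]]'

```text
t: 25.93
eef_pos: [0.5695, 0.0058, 0.0806]
tool_rot: [-0.003, -0.069, 0.998, 0.0]
contact_force: [-9.1, -0.3, 5.1]
gripper_width: 0.321
grasp_force: 84.9
```

```bash
python3 s.py
```

```text
lat mm 0.32803891114799943 dist -25.655734055105793
now t 25.93 [0.5695 0.0058 0.0806] yaw -172.14 F [-9.1 -0.3  5.1] w 0.321 g 84.9
```

Request:
step_arm --increments '[[[-0.8, 2, 0, 0, 0, 0, 0], [-0.2, 2, 0, 0, 0, 0, 0], [-0.1, 2, 0, 0, 0, 0, 0], [-0.1, 2, 0, 0, 0, 0, 0], [-0.1, 2, 0, 0, 0, 0, 0], [-0.1, 2, 0, 0, 0, 0, 0]]]'

```text
t: 26.43
eef_pos: [0.5717, 0.0062, 0.0817]
tool_rot: [0.001, -0.069, 0.998, 0.0]
contact_force: [-0.8, -1.1, 0.3]
gripper_width: 0.451
grasp_force: 0.0
```

Request:
step_arm --increments '[[[-0.1, 0, 0, -10, 0, 0, 0], [-0.1, 0, 0, -40, 0, 0, 0], [-0.1, 0, 0, -80, 0, 0, 0], [-0.1, 0, 0, -120, 0, 0, 0], [-0.1, 0, 0, -120, 0, 0, 0], [-0.1, 0, 0, -120, 0, 0, 0]]]'

```text
t: 26.93
eef_pos: [0.573, 0.006, 0.2049]
tool_rot: [0.004, -0.068, 0.998, 0.0]
contact_force: [-1.1, -0.4, -0.2]
gripper_width: 0.449
grasp_force: 0.0
```

```bash
python3 s.py
python3 - <<'E'
from h import *
snap('top','top6.png');snap('scene','scene6.png')
b=cv2.imread('pics/top6.png')[190:330,190:480];c=cv2.imread('pics/scene6.png')[190:290,290:390]
cv2.imwrite('pics/m6.png',np.hstack([cv2.resize(b,(480,320),interpolation=2),cv2.resize(c,(320,320),interpolation=2)]))
E
```

```text
lat mm 0.04944994828644851 dist -22.2465237484899
now t 26.93 [0.573  0.006  0.2049] yaw -172.15 F [-1.1 -0.4 -0.2] w 0.449 g 0.0
```

View pics/m6.png

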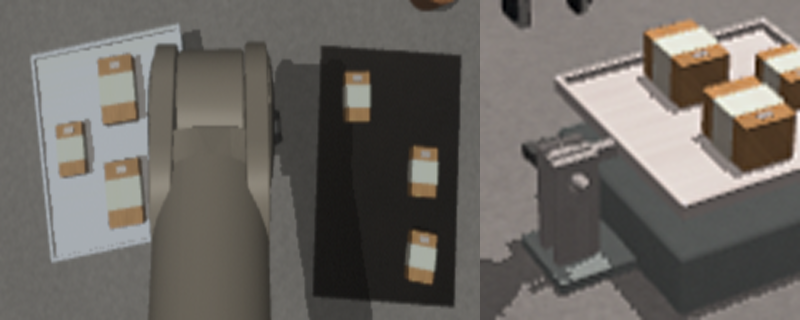

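The view shows the pin through the clevis: its tip protrudes from the far cheek (580,183) and its head is behind (528,150). The three cartons are still on the pan. Now I'll take them off.

Run:
```python
from h import *
for n,(x,y),z in(('s',(71,147),.125),('L1',(119,87),.135),('L2',(125,191),.135)): print(n,px2w('top6.png',190+x*290/480,190+y*140/320,z))
plan([(.565,.2035,.2,187.8),(.565,.2035,.105,187.8)])
```

```text
s [0.56807242 0.20175492 0.125     ]
L1 [0.6242425  0.13885056 0.135     ]
L2 [0.52774332 0.12943028 0.135     ]
now t 27.03 [0.5705 0.0061 0.2014] yaw -172.13 F [ 0.4  0.7 -1.4] w 0.45 g 0.0
(0.565, 0.2035, 0.2, 187.8) -> [-21.5, 196.3, 1.5] [0.0, 0.0, 0.1] rows 5
(0.565, 0.2035, 0.105, 187.8) -> [0.0, 0.0, 95.0] [0.0, 0.0, 0.0] rows 3
```

Request:
step_arm --increments '[[[0.1, -21, 196, 1, 0, 0, 0], [0.1, -21, 196, 1, 0, 0, 0], [0.1, -21, 196, 1, 0, 0, 0], [0.1, -21, 196, 1, 0, 0, 0], [0.1, -21, 196, 1, 0, 0, 0], [0.1, -21, 196, 1, 0, 0, 0], [0.1, -21, 196, 1, 0, 0, 0], [0.1, -21, 196, 1, 0, 0, 0]]]' --force 50

```text
t: 27.7
eef_pos: [0.5642, 0.2017, 0.1989]
tool_rot: [-0.001, -0.068, 0.998, -0.001]
contact_force: [1.3, -1.1, 0.5]
gripper_width: 0.548
grasp_force: 0.0
```

Run:
```python
from h import *
plan([(.565,.2035,.105,187.8)])
snap('wrist','w7.png')
```

```text
now t 27.7 [0.5642 0.2017 0.1989] yaw -172.17 F [ 1.3 -1.1  0.5] w 0.548 g 0.0
(0.565, 0.2035, 0.105, 187.8) -> [-1.3, 1.9, 93.9] [-0.1, -0.1, 0.0] rows 3
```

View pics/w7.png

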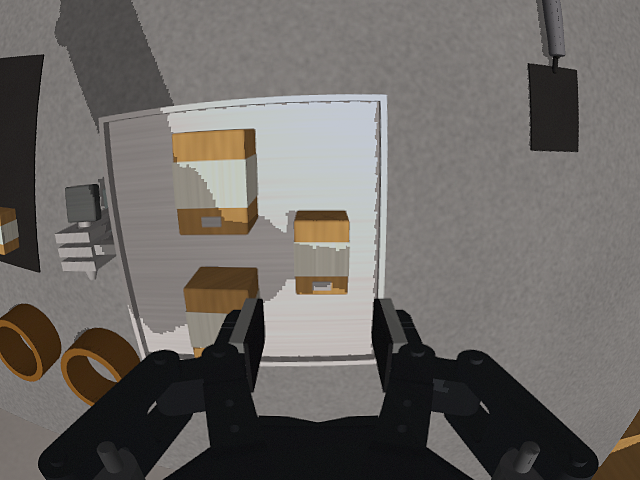

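Wrist view: the pin's head is against the cheek (83,205), and the small carton (321,252) is centred between the fingers.

Request:
step_arm --increments '[[[0.1, 0, 1, 40, 0, 0, 0], [0.1, 0, 1, 75, 0, 0, 0], [0.1, 0, 1, 90, 0, 0, 0], [0.1, 0, 1, 93, 0, 0, 0], [0.1, 0, 1, 93, 0, 0, 0], [-0.6, 0, 1, 93, 0, 0, 0], [-0.6, 0, 1, 93, 0, 0, 0], [-0.6, 0, 1, 93, 0, 0, 0], [-0.6, 0, 1, 93, 0, 0, 0], [-0.6, 0, 1, 93, 0, 0, 0]]]'

```text
t: 28.58
eef_pos: [0.5653, 0.2041, 0.1082]
tool_rot: [0.001, -0.068, 0.998, 0.0]
contact_force: [0.3, 0.3, 1.1]
gripper_width: 0.384
grasp_force: 52.7
```

Request:
step_arm --increments '[[[-0.6, 0, 0, -10, 0, 0, 0], [-0.6, 0, 0, -40, 0, 0, 0], [-0.6, 0, 0, -80, 0, 0, 0], [-0.6, 0, 0, -100, 0, 0, 0], [-0.6, 0, 0, -100, 0, 0, 0], [-0.6, 0, 0, -100, 0, 0, 0]]]'

```text
t: 29.08
eef_pos: [0.5652, 0.2044, 0.2092]
tool_rot: [0.001, -0.069, 0.998, 0.001]
contact_force: [0.5, -0.2, -1.1]
gripper_width: 0.386
grasp_force: 52.7
```

Run:
```python
from h import *
plan([(.5,0.0,.2,184),(.4639,-.1751,.08,180),(.4639,-.1751,.014,180)])
```

```text
now t 29.08 [0.5652 0.2044 0.2092] yaw -172.13 F [ 0.5 -0.2 -1.1] w 0.386 g 52.7
(0.5, 0.0, 0.2, 184) -> [92.6, -193.5, 8.7] [0.1, 0.2, 3.9] rows 6
(0.4639, -0.1751, 0.08, 180) -> [48.2, -172.2, 120.0] [0.0, 0.0, 4.0] rows 6
(0.4639, -0.1751, 0.014, 180) -> [0.0, 0.0, 66.0] [0.0, 0.0, 0.0] rows 2
```

Request:
step_arm --increments '[[[-0.6, 16, -33, 2, 0, 0, 1], [-0.6, 32, -66, 4, 0, 0, 2], [-0.6, 48, -99, 6, 0, 0, 3], [-0.6, 64, -132, 8, 0, 0, 4], [-0.6, 80, -165, 8, 0, 0, 4], [-0.6, 92, -193, 8, 0, 0, 4], [-0.6, 92, -193, 8, 0, 0, 4], [-0.6, 92, -193, 8, 0, 0, 4]]]'

```text
t: 29.75
eef_pos: [0.4983, -0.0018, 0.1982]
tool_rot: [-0.001, -0.032, 0.999, -0.0]
contact_force: [-0.3, 0.5, -1.3]
gripper_width: 0.382
grasp_force: 52.7
```

Request:
step_arm --increments '[[[-0.6, 9, -33, 15, 0, 0, 1], [-0.6, 18, -66, 30, 0, 0, 2], [-0.6, 27, -99, 55, 0, 0, 3], [-0.6, 36, -132, 85, 0, 0, 4], [-0.6, 48, -172, 115, 0, 0, 4], [-0.6, 48, -172, 120, 0, 0, 4], [-0.6, 48, -172, 120, 0, 0, 4], [-0.6, 48, -172, 120, 0, 0, 4]]]'

```text
t: 30.42
eef_pos: [0.463, -0.1738, 0.078]
tool_rot: [-0.002, 0.001, 1.0, 0.0]
contact_force: [0.5, 0.5, -0.4]
gripper_width: 0.378
grasp_force: 52.6
```

Run:
```python
from h import *
plan([(.4639,-.1751,.018,180)])
```

```text
now t 30.42 [ 0.463  -0.1738  0.078 ] yaw 179.86 F [ 0.5  0.5 -0.4] w 0.378 g 52.6
(0.4639, -0.1751, 0.018, 180) -> [-1.1, -1.4, 60.0] [0.1, -0.2, -0.1] rows 2
```

Request:
step_arm --increments '[[[-0.6, 0, -1, 30, 0, 0, 0], [-0.6, 0, -1, 50, 0, 0, 0], [-0.6, 0, -1, 58, 0, 0, 0], [-0.6, 0, -1, 60, 0, 0, 0], [-0.6, 0, -1, 61, 0, 0, 0], [-0.6, 0, -1, 61, 0, 0, 0]]]'

```text
t: 30.92
eef_pos: [0.4647, -0.1752, 0.0192]
tool_rot: [0.001, 0.001, 1.0, -0.0]
contact_force: [0.0, -0.3, -1.8]
gripper_width: 0.38
grasp_force: 52.6
```

Request:
step_arm --increments '[[[-0.6, 0, 0, 1, 0, 0, 0], [0, 0, 0, 1, 0, 0, 0], [0.3, 0, 0, 1, 0, 0, 0], [0.3, 0, 0, 1, 0, 0, 0], [0.3, 0, 0, 1, 0, 0, 0], [0.3, 0, 0, -30, 0, 0, 0], [0.3, 0, 0, -70, 0, 0, 0], [0.3, 0, 0, -110, 0, 0, 0], [0.3, 0, 0, -150, 0, 0, 0], [0.3, 0, 0, -180, 0, 0, 0]]]'

```text
t: 31.75
eef_pos: [0.464, -0.1762, 0.2016]
tool_rot: [0.001, 0.002, 1.0, -0.0]
contact_force: [0.8, 0.3, -0.6]
gripper_width: 0.65
grasp_force: 0.0
```

Run:
```python
from h import *
plan([(.5,0.0,.2,184),(.5262,.131,.18,187.8),(.5262,.131,.104,187.8)])
```

```text
now t 31.75 [ 0.464  -0.1762  0.2016] yaw 179.81 F [ 0.8  0.3 -0.6] w 0.65 g 0.0
(0.5, 0.0, 0.2, 184) -> [-35.4, 176.3, 1.6] [-0.0, 0.2, -4.2] rows 5
(0.5262, 0.131, 0.18, 187.8) -> [-35.3, 128.9, 20.0] [0.0, 0.0, -3.8] rows 4
(0.5262, 0.131, 0.104, 187.8) -> [0.0, 0.0, 76.0] [0.0, 0.0, 0.0] rows 2
```

Request:
step_arm --increments '[[[0.35, -35, 176, 1, 0, 0, -4], [0.35, -35, 176, 1, 0, 0, -4], [0.35, -35, 176, 1, 0, 0, -4], [0.35, -35, 176, 1, 0, 0, -4], [0.35, -35, 176, 1, 0, 0, -4], [0.35, -35, 176, 1, 0, 0, -4], [0.35, -35, 176, 1, 0, 0, -4]]]'

```text
t: 32.33
eef_pos: [0.4988, 0.0005, 0.1972]
tool_rot: [-0.0, -0.035, 0.999, -0.0]
contact_force: [0.3, -0.1, -0.8]
gripper_width: 0.676
grasp_force: 0.0
```

Request:
step_arm --increments '[[[0.35, -35, 129, 15, 0, 0, -4], [0.35, -35, 129, 15, 0, 0, -4], [0.35, -35, 129, 15, 0, 0, -4], [0.35, -35, 129, 15, 0, 0, -4], [0.35, -35, 129, 15, 0, 0, -4], [0.35, -35, 129, 15, 0, 0, -4], [0.35, -35, 129, 15, 0, 0, -4]]]'

```text
t: 32.92
eef_pos: [0.5253, 0.1281, 0.1823]
tool_rot: [-0.0, -0.067, 0.998, -0.001]
contact_force: [-0.4, -0.8, 0.3]
gripper_width: 0.676
grasp_force: 0.0
```

Run:
```python
from h import *
plan([(.5262,.131,.104,187.8)])
```

```text
now t 32.92 [0.5253 0.1281 0.1823] yaw -172.36 F [-0.4 -0.8  0.3] w 0.676 g 0.0
(0.5262, 0.131, 0.104, 187.8) -> [-1.3, 2.8, 78.3] [-0.1, -0.0, -0.2] rows 2
```

Request:
step_arm --increments '[[[0.35, 0, 2, 40, 0, 0, 0], [0.35, 0, 2, 65, 0, 0, 0], [0.35, 0, 2, 75, 0, 0, 0], [0.35, 0, 2, 77, 0, 0, 0], [0.35, 0, 2, 77, 0, 0, 0], [-0.5, 0, 2, 77, 0, 0, 0], [-0.5, 0, 2, 77, 0, 0, 0], [-0.5, 0, 2, 77, 0, 0, 0], [-0.5, 0, 2, 77, 0, 0, 0], [-0.5, 0, 2, 77, 0, 0, 0]]]'

```text
t: 33.75
eef_pos: [0.5259, 0.1333, 0.1062]
tool_rot: [0.001, -0.068, 0.998, 0.0]
contact_force: [0.8, -2.2, 0.4]
gripper_width: 0.507
grasp_force: 55.4
```

Request:
step_arm --increments '[[[-0.5, 0, 0, -10, 0, 0, 0], [-0.5, 0, 0, -40, 0, 0, 0], [-0.5, 0, 0, -80, 0, 0, 0], [-0.5, 0, 0, -95, 0, 0, 0], [-0.5, 0, 0, -95, 0, 0, 0], [-0.5, 0, 0, -95, 0, 0, 0]]]'

```text
t: 34.25
eef_pos: [0.5249, 0.1337, 0.2012]
tool_rot: [0.001, -0.069, 0.998, 0.0]
contact_force: [0.2, -0.1, -2.9]
gripper_width: 0.503
grasp_force: 55.1
```

Run:
```python
from h import *
plan([(.54,-.03,.2,180),(.5484,-.1807,.1,172),(.5484,-.1807,.018,172)])
snap('top','top8.png')
b=cv2.imread('pics/top8.png')[190:335,190:480];cv2.imwrite('pics/m8.png',cv2.resize(b,None,fx=2,fy=2,interpolation=2))
```

```text
now t 34.25 [0.5249 0.1337 0.2012] yaw -172.12 F [ 0.2 -0.1 -2.9] w 0.503 g 55.1
(0.54, -0.03, 0.2, 180) -> [7.5, -164.2, 1.1] [0.1, 0.1, 7.9] rows 4
(0.5484, -0.1807, 0.1, 172) -> [-8.4, -150.7, 100.0] [0.0, 0.0, 8.0] rows 5
(0.5484, -0.1807, 0.018, 172) -> [0.0, 0.0, 82.0] [0.0, 0.0, 0.0] rows 2
```

View pics/m8.png

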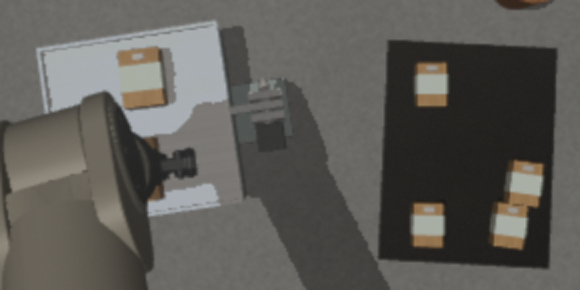

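The view shows the top of the mat free. One small carton has been knocked against its neighbour, (525,183) beside (510,226), still on the mat. The pin head is at (270,135). Placing L2 at its old spot.

Request:
step_arm --increments '[[[-0.5, 2, -33, 0, 0, 0, 2], [-0.5, 3, -66, 0, 0, 0, 4], [-0.5, 5, -99, 0, 0, 0, 6], [-0.5, 6, -132, 0, 0, 0, 8], [-0.5, 7, -164, 0, 0, 0, 8], [-0.5, 7, -164, 0, 0, 0, 8], [-0.5, 7, -164, 0, 0, 0, 8]]]'

```text
t: 34.88
eef_pos: [0.5391, -0.0326, 0.1986]
tool_rot: [-0.002, 0.004, 1.0, -0.001]
contact_force: [0.9, -0.3, -2.0]
gripper_width: 0.507
grasp_force: 54.9
```

Request:
step_arm --increments '[[[-0.5, -2, -33, 15, 0, 0, 2], [-0.5, -4, -66, 40, 0, 0, 4], [-0.5, -6, -99, 70, 0, 0, 6], [-0.5, -8, -132, 95, 0, 0, 8], [-0.5, -8, -150, 100, 0, 0, 8], [-0.5, -8, -150, 100, 0, 0, 8], [-0.5, -8, -150, 100, 0, 0, 8]]]'

```text
t: 35.47
eef_pos: [0.5468, -0.1798, 0.0984]
tool_rot: [-0.002, 0.072, 0.997, 0.0]
contact_force: [0.1, 0.4, -2.1]
gripper_width: 0.506
grasp_force: 54.8
```

Run:
```python
from h import *
plan([(.5484,-.1807,.016,172)])
```

```text
now t 35.47 [ 0.5468 -0.1798  0.0984] yaw 171.8 F [ 0.1  0.4 -2.1] w 0.506 g 54.8
(0.5484, -0.1807, 0.016, 172) -> [-2.0, -0.7, 82.4] [0.0, -0.2, -0.2] rows 2
```

Request:
step_arm --increments '[[[-0.5, 0, 0, 40, 0, 0, 0], [-0.5, 0, 0, 65, 0, 0, 0], [-0.5, 0, 0, 78, 0, 0, 0], [-0.5, 0, 0, 83, 0, 0, 0], [-0.5, 0, 0, 84, 0, 0, 0], [-0.5, 0, 0, 84, 0, 0, 0], [-0.5, 0, 0, 84, 0, 0, 0]]]'

```text
t: 36.05
eef_pos: [0.5493, -0.1801, 0.0177]
tool_rot: [0.001, 0.071, 0.997, -0.0]
contact_force: [0.4, -0.7, -2.3]
gripper_width: 0.505
grasp_force: 54.9
```

Request:
step_arm --increments '[[[0, 0, 0, 0, 0, 0, 0], [0.4, 0, 0, 0, 0, 0, 0], [0.4, 0, 0, 0, 0, 0, 0], [0.4, 0, 0, 0, 0, 0, 0], [0.4, 0, 0, -30, 0, 0, 0], [0.4, 0, 0, -70, 0, 0, 0], [0.4, 0, 0, -110, 0, 0, 0], [0.4, 0, 0, -150, 0, 0, 0], [0.4, 0, 0, -185, 0, 0, 0], [0.4, 0, 0, -185, 0, 0, 0]]]'

```text
t: 36.88
eef_pos: [0.5521, -0.182, 0.2091]
tool_rot: [0.006, 0.071, 0.997, -0.001]
contact_force: [0.8, -0.9, 0.0]
gripper_width: 0.703
grasp_force: 0.0
```

Run:
```python
from h import *
plan([(.59,-.01,.2,180),(.6235,.142,.18,187.8),(.6235,.142,.105,187.8)])
```

```text
now t 36.88 [ 0.5521 -0.182   0.2091] yaw 171.8 F [ 0.8 -0.9  0. ] w 0.703 g 0.0
(0.59, -0.01, 0.2, 180) -> [-12.8, 175.6, 9.2] [-0.1, 0.7, -8.2] rows 5
(0.6235, 0.142, 0.18, 187.8) -> [-33.5, 152.0, 20.0] [0.0, 0.0, -7.8] rows 4
(0.6235, 0.142, 0.105, 187.8) -> [0.0, 0.0, 75.0] [0.0, 0.0, 0.0] rows 2
```

Request:
step_arm --increments '[[[0.35, -13, 176, 5, 0, 0, -8], [0.35, -13, 176, 5, 0, 0, -8], [0.35, -13, 176, 5, 0, 0, -8], [0.35, -13, 176, 5, 0, 0, -8], [0.35, -13, 176, 5, 0, 0, -8], [0.35, -13, 176, 5, 0, 0, -8], [0.35, -13, 176, 5, 0, 0, -8]]]'

```text
t: 37.47
eef_pos: [0.5858, -0.0074, 0.1961]
tool_rot: [-0.0, 0.0, 1.0, -0.0]
contact_force: [-0.2, -0.8, 0.4]
gripper_width: 0.677
grasp_force: 0.0
```

Request:
step_arm --increments '[[[0.35, -33, 152, 18, 0, 0, -8], [0.35, -33, 152, 18, 0, 0, -8], [0.35, -33, 152, 18, 0, 0, -8], [0.35, -33, 152, 18, 0, 0, -8], [0.35, -33, 152, 18, 0, 0, -8], [0.35, -33, 152, 18, 0, 0, -8], [0.35, -33, 152, 18, 0, 0, -8]]]'

```text
t: 38.05
eef_pos: [0.6195, 0.1412, 0.1782]
tool_rot: [-0.0, -0.067, 0.998, -0.001]
contact_force: [0.2, -0.6, 0.3]
gripper_width: 0.674
grasp_force: 0.0
```

Run:
```python
from h import *
plan([(.6235,.142,.105,187.8)])
```

```text
now t 38.05 [0.6195 0.1412 0.1782] yaw -172.31 F [ 0.2 -0.6  0.3] w 0.674 g 0.0
(0.6235, 0.142, 0.105, 187.8) -> [-4.1, 0.4, 73.2] [-0.1, -0.0, -0.1] rows 2
```

Request:
step_arm --increments '[[[0.35, -3, 0, 35, 0, 0, 0], [0.35, -3, 0, 60, 0, 0, 0], [0.35, -3, 0, 70, 0, 0, 0], [0.35, -3, 0, 72, 0, 0, 0], [0.35, -3, 0, 72, 0, 0, 0], [-0.5, -3, 0, 72, 0, 0, 0], [-0.5, -3, 0, 72, 0, 0, 0], [-0.5, -3, 0, 72, 0, 0, 0], [-0.5, -3, 0, 72, 0, 0, 0], [-0.5, -3, 0, 72, 0, 0, 0]]]'

```text
t: 38.88
eef_pos: [0.6231, 0.1445, 0.1073]
tool_rot: [0.001, -0.068, 0.998, 0.0]
contact_force: [1.5, 0.2, 0.2]
gripper_width: 0.507
grasp_force: 54.0
```

Request:
step_arm --increments '[[[-0.5, 0, 0, -10, 0, 0, 0], [-0.5, 0, 0, -40, 0, 0, 0], [-0.5, 0, 0, -80, 0, 0, 0], [-0.5, 0, 0, -95, 0, 0, 0], [-0.5, 0, 0, -95, 0, 0, 0], [-0.5, 0, 0, -95, 0, 0, 0]]]'

```text
t: 39.38
eef_pos: [0.6222, 0.145, 0.2023]
tool_rot: [0.001, -0.069, 0.998, 0.0]
contact_force: [-0.2, 0.5, -2.3]
gripper_width: 0.506
grasp_force: 53.9
```

Run:
```python
from h import *
plan([(.61,-.06,.2,182),(.624,-.27,.12,177),(.624,-.27,.017,177)])
```

```text
now t 39.38 [0.6222 0.145  0.2023] yaw -172.11 F [-0.2  0.5 -2.3] w 0.506 g 53.9
(0.61, -0.06, 0.2, 182) -> [40.2, -201.4, 2.0] [0.1, 0.1, 5.9] rows 5
(0.624, -0.27, 0.12, 177) -> [-6.7, -210.4, 80.0] [0.0, 0.0, 5.0] rows 6
(0.624, -0.27, 0.017, 177) -> [0.0, 0.0, 103.0] [0.0, 0.0, 0.0] rows 3
```

Request:
step_arm --increments '[[[-0.5, 7, -35, 0, 0, 0, 1], [-0.5, 14, -70, 0, 0, 0, 2], [-0.5, 21, -105, 0, 0, 0, 3], [-0.5, 28, -140, 0, 0, 0, 4], [-0.5, 35, -175, 0, 0, 0, 5], [-0.5, 40, -201, 0, 0, 0, 6], [-0.5, 40, -201, 0, 0, 0, 6], [-0.5, 40, -201, 0, 0, 0, 6]]]'

```text
t: 40.05
eef_pos: [0.6083, -0.0622, 0.1995]
tool_rot: [-0.002, -0.014, 1.0, -0.0]
contact_force: [-0.1, 0.8, -2.3]
gripper_width: 0.505
grasp_force: 53.7
```

Request:
step_arm --increments '[[[-0.5, -1, -35, 5, 0, 0, 1], [-0.5, -2, -70, 15, 0, 0, 2], [-0.5, -3, -105, 25, 0, 0, 3], [-0.5, -5, -140, 40, 0, 0, 4], [-0.5, -6, -175, 60, 0, 0, 5], [-0.5, -7, -210, 80, 0, 0, 5], [-0.5, -7, -210, 80, 0, 0, 5], [-0.5, -7, -210, 80, 0, 0, 5]]]'

```text
t: 40.72
eef_pos: [0.6218, -0.2704, 0.118]
tool_rot: [-0.003, 0.029, 1.0, 0.001]
contact_force: [-0.1, 0.7, -1.8]
gripper_width: 0.504
grasp_force: 53.7
```

Run:
```python
from h import *
plan([(.624,-.27,.017,177)])
```

```text
now t 40.72 [ 0.6218 -0.2704  0.118 ] yaw 176.71 F [-0.1  0.7 -1.8] w 0.504 g 53.7
(0.624, -0.27, 0.017, 177) -> [-2.8, 0.4, 101.0] [0.1, -0.3, -0.3] rows 3
```

Request:
step_arm --increments '[[[-0.5, 0, 0, 40, 0, 0, 0], [-0.5, 0, 0, 75, 0, 0, 0], [-0.5, 0, 0, 95, 0, 0, 0], [-0.5, 0, 0, 102, 0, 0, 0], [-0.5, 0, 0, 103, 0, 0, 0], [-0.5, 0, 0, 103, 0, 0, 0], [-0.5, 0, 0, 103, 0, 0, 0]]]'

```text
t: 41.3
eef_pos: [0.6255, -0.2694, 0.0202]
tool_rot: [0.001, 0.027, 1.0, -0.0]
contact_force: [0.1, -0.2, -2.2]
gripper_width: 0.504
grasp_force: 53.6
```

Request:
step_arm --increments '[[[0, 0, 0, 0, 0, 0, 0], [0.4, 0, 0, 0, 0, 0, 0], [0.4, 0, 0, 0, 0, 0, 0], [0.4, 0, 0, 0, 0, 0, 0], [0.4, 0, 0, -30, 0, 0, 0], [0.4, 0, 0, -70, 0, 0, 0], [0.4, 0, 0, -110, 0, 0, 0], [0.4, 0, 0, -150, 0, 0, 0], [0.4, 0, 0, -190, 0, 0, 0], [0.4, 0, 0, -220, 0, 0, 0]]]'

```text
t: 42.13
eef_pos: [0.6246, -0.2705, 0.2428]
tool_rot: [0.002, 0.028, 1.0, -0.001]
contact_force: [0.5, -1.3, -0.6]
gripper_width: 0.701
grasp_force: 0.0
```

Request:
step_arm --increments '[[[0.4, 100, -200, -40, 0, 0, 0], [0.4, 100, -200, -40, 0, 0, 0], [0.4, 100, -200, -40, 0, 0, 0], [0.4, 100, -200, -40, 0, 0, 0], [0.4, 100, -200, -40, 0, 0, 0], [0.4, 100, -200, -40, 0, 0, 0], [0.4, 100, -200, -40, 0, 0, 0], [0.4, 100, -200, -40, 0, 0, 0], [0.4, 100, -200, -40, 0, 0, 0]]]'

```text
t: 42.88
eef_pos: [0.5139, -0.4628, 0.2782]
tool_rot: [0.0, 0.027, 1.0, 0.001]
contact_force: [0.2, -0.6, 0.1]
gripper_width: 0.703
grasp_force: 0.0
```

Run:
```python
from h import *
plan([])
snap('top','top9.png');snap('scene','scene9.png')
b=cv2.imread('pics/top9.png')[190:335,190:480];c=cv2.imread('pics/scene9.png')[190:330,170:440]
cv2.imwrite('pics/m9.png',np.vstack([cv2.resize(b,(580,290),interpolation=2),cv2.resize(c,(580,301),interpolation=2)]))
```

```text
now t 42.88 [ 0.5139 -0.4628  0.2782] yaw 176.92 F [ 0.2 -0.6  0.1] w 0.703 g 0.0
```

View pics/m9.png

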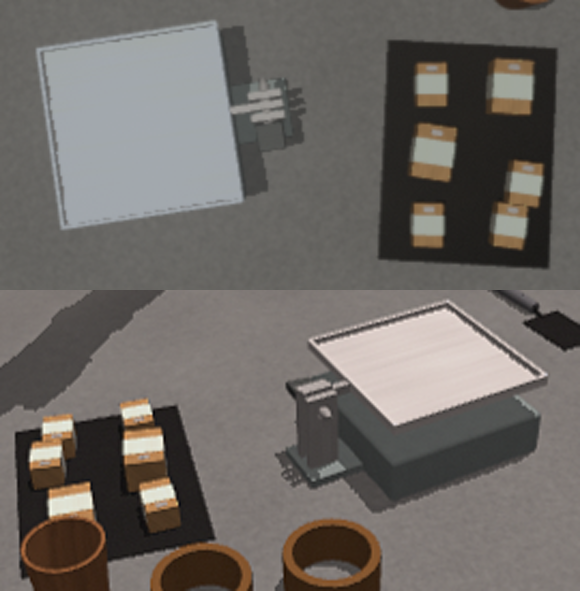

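The view shows an empty pan, six cartons on the mat and the pin head at (270,137). One enlarged look will check pan height, the pin and the two touching small cartons.

Run:
```python
from h import *
P=[(190+x/2,190+y/2) for x,y in((37,48),(217,21),(244,200),(62,229))]
for z in(.103,.1065,.113,.133):
    Q=np.array([px2w('top9.png',u,v,z) for u,v in P]);print(z,np.linalg.norm(Q-np.roll(Q,1,0),axis=1).mean().round(4),Q.mean(0).round(4))
    # predicted scene pixel of pan corners
    a=np.radians(7.8);R=np.array([[np.cos(a),-np.sin(a)],[np.sin(a),np.cos(a)]])
    print([w2px('scene9.png',[*(np.array([.573,.147])+R@np.array(s)*.1),z]).round(1).tolist() for s in((1,-1),(1,1),(-1,-1))])
c=cv2.imread('pics/scene9.png');t=cv2.imread('pics/top9.png')
cv2.imwrite('pics/m10.png',np.hstack([cv2.resize(c[220:290,295:395],(500,350),interpolation=2),np.vstack([cv2.resize(t[260:320,425:475],(290,348),interpolation=2),np.zeros((2,290,3),np.uint8)])]))
```

```text
0.103 0.1999 [0.5744 0.1471 0.103 ]
[[350.4, 253.2], [423.2, 230.8], [312.3, 212.5]]
0.1065 0.1992 [0.5743 0.1466 0.1065]
[[350.4, 251.9], [423.4, 229.5], [312.2, 211.4]]
0.113 0.1981 [0.574  0.1456 0.113 ]
[[350.5, 249.5], [423.7, 227.3], [312.2, 209.2]]
0.133 0.1944 [0.5733 0.1425 0.133 ]
[[350.7, 242.2], [424.7, 220.1], [312.0, 202.4]]
```

View pics/m10.png

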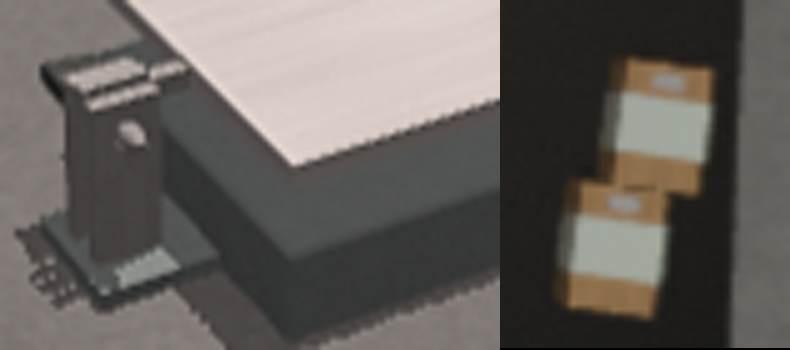

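The crop shows the pin tip through the far cheek (130,132). The pan corner at (293,165) corresponds to about 29 mm down. The two small cartons are flat side by side on the mat.

```bash
python3 -c "
from station import bot
print(bot.hand_in())"
```

```text
the job is handed in; nothing more can be done
None
```

The scale is locked and handed in: by the last pictures the pin is fully home and alone holds the empty pan about 29 mm down, all six cartons lie side by side on the mat (one knocked against its neighbour on its own, both flat), and the arm is clear; hand_in() returned no verdict.

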